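# Hold the float bowl flush on the tilted carburettor

### The job

Pick up the carburettor body that stands on its bell mouth, lay it on its side in the tilted cradle with its bowl face up and its bell mouth down against the lower lip, and let go of it. Then take the float bowl and put it over the floats, drain plug towards the bell mouth and screw holes in line, and tilt it by feel until its flange sits flush on the sloped face. Finish still gripping the bowl and pressing it lightly but firmly home, as if for the screws; drop nothing, do not shift the set angle of the bed, and leave the other tools and parts where they are.

Things in the scene. Friction and masses are not known exactly. Their poses are not given: they have to be found in the camera images.
- carburettor: Small grey die-cast carburettor body, float bowl off, about 360 g, 72 mm tall. It starts standing on its round bell mouth (46 mm across). Origin: centre of the bell-mouth end. Own z: along the bore to the engine spigot (30 mm across). Own -x: side of the open float-bowl face. Own +x: side of the square black slide cover. To lie steadily on its side it rests on the back of the black cover.
- cover_back (a point): Centre of the flat back of the carburettor's square black cover, 44 x 44 mm, at x = +30 mm, z = 33 mm of the carburettor; it looks along +x. It lies on the cradle's pad.
- flanks (a point): Middle of the carburettor between its two flat flanks, at x = -4 mm, z = 33 mm. The flanks are 45 mm apart along y and reach x -25 to +15 mm, z 15 to 51 mm: good to grip across y.
- bowl_face (a point): Centre of the carburettor's flat float-bowl face (x = -28 mm, z = 33 mm, carburettor axes, looks along -x). The face is 45 mm (y) by 56 mm (z) with a screw hole at each corner. Two white floats, together 18 mm wide (y) and 24 mm long (z), stand 12 mm out of its middle and go inside the bowl.
- float_bowl: Grey die-cast float bowl, about 130 g, standing mouth down. Origin: centre of its open mouth; own z points out of its closed end (top at 34 mm). Flange round the mouth 58 (x) x 45 (y) x 4 mm thick; inside 38 x 28 mm, 30 mm deep. Seated right, its own z is the carburettor's -x and its own x is the carburettor's +z.
- bowl_walls (a point): Centre of the bowl's box, 24 mm above the mouth (bowl axes). Above the flange the box is 46 mm (x) x 36 mm (y) outside, from 4 to 34 mm above the mouth: grip it across y.
- drain_plug (a point): Tip of the brass drain plug, 10 mm across, sticking 6 mm out of the bowl's -x end wall, at x = -29 mm, z = 14 mm of the bowl.
- bed (a joint): Tilt of the cradle's bed about a clamped level pivot, rad: 0 level, positive when the upper end (its +x, away from the robot) is higher, so the pad faces up and towards the robot. Set between 0.3 and 0.6; it takes some 8 N m to shift it.
- bed_seat (a point): Middle of the black rubber pad of the cradle's aluminium bed, on its surface, square above the pivot (22 mm from it; pivot 55 mm above the bench). Axes: x uphill along the bed, y across and level, z square to the pad. Side rails: inner faces y = +/-26.5 mm, 6 mm above the pad, 66 mm over all. With the bell mouth against the lip, the bowl face centre is straight over this point, 58 mm off the pad.
- lip (a point): Top of the lower stop lip's inner face: 33 mm downhill of the seat point, 17 mm above the pad (bed axes). The upper end of the bed has no stop.
- bed_top_end (a point): Middle of the upper end of the bed, 53 mm uphill of the seat point.
- screwdriver_long: Screwdriver, orange and black handle, 220 mm long, lying along its own x. Leave it alone.
- screwdriver_short: Screwdriver, orange and black handle, 180 mm long, lying along its own x. Leave it alone.
- spanner: Steel spanner, 170 mm, lying along its own x. Leave it alone.
- green_bin: Open green parts bin 160 x 100 x 70 mm; origin under its middle. Leave it alone.
- jet_dish: Round aluminium dish of brass jets, 84 mm across, 16 mm high; origin under its middle. Leave it alone.
- throttle_slide: Steel throttle slide, a cylinder 28 mm across and 36 mm high with a needle on top; origin under its middle. Leave it alone.
- spray_can: Blue spray can 60 mm across, 170 mm high; origin under its middle. Leave it alone.

How it is judged:
By the outcome, as a careful person would: the job done as asked, in the order asked, and still so for the second after the job is handed in, while the arm keeps its last pose, push and grip.
It also fails if it takes over 54 s, if anything falls off the work surface, if the arm or the gripper's body presses on something with over 40 N, if the wrist force passes 120 N, or if a joint passes its speed limit or range.

### The arm

A 6-joint arm with a two-finger parallel gripper is mounted at the origin on the work surface. World frame = base frame: x ahead of the robot, y to its left, z up, the work surface at z = 0. Lengths are in m, angles in degrees, forces in N, time in s.
With the tool pointing down it reaches from about 0.35 to 1 m from the base axis. Payload 7.1 kg.
Tool frame: the origin (TCP) lies between the finger pads; the fingertips stand 19 mm ahead of it and the grasp point (between the pads) is the TCP (env.finger_overhang is the distance from the TCP to the fingertips, in m); y points along the fingers, x is the direction in which the jaws open and shut, and the axes are right-handed (so a half turn about y gives the same grasp; the last joint's range is limited). The gripper opens to 85 mm and grips with 20 to 120 N. Pads are 22 mm wide; open, the fingers measure 114 mm over their backs; the gripper's body (76 mm by 85 mm) begins 54 mm behind the grasp point. The pads swing forward as they close: fully open they stand 13 mm farther back than shut.
Start: joints at [-67.036, 24.242, 93.386, -0, 62.372, -1.089], TCP at [0.255, -0.571, 0.25] pointing down, gripper open.
Joint ranges: [-172.04, 172.04], [-51.8, 120.97], [4.93, 147.93], [-75.15, 255.16], [6.16, 154.13], [-145.62, 145.62]. Speed limits (degrees/s): [136.94, 136.94, 172.46, 180, 180, 180].

### API

Orientations are given as a 3x3 rotation matrix whose columns are the frame's x, y, z axes.
In Python, from bench import env gives the robot as it stands.
- The arm moves only by the tool carry_out, never from a script. Its argument "deltas" is a list that holds one entry, the list of rows, each a list of 7 numbers: the shift along the tool's x, y, z in cm, then the turn, a rotation vector about the tool's x, y, z in degrees, then the closure, from -1 (fully open) to 1 (shut), so that 0 is half open. A call has 1 to 12 rows; each row shifts and turns the commanded pose from where the row before left it, along the tool's axes as they then stand; what a row does not reach is not made up. A row lasts 1/8 s, in which the tool goes at most 62.5 mm and 10.7 degrees, less where a joint would pass 70% of its speed; a pose out of reach is approached as far as the arm can. A call with a gripper value outside its range is refused whole. The fingers move at their own pace and stop on an object; "newtons" is the grip in N (left out, the last holds). Time passes only in rows, so rows that do not move let the fingers close. It gives the time, the measured TCP pose, the force and the opening at its end, in the units of the state.
- env.state(): the state, without advancing time (a new reading comes with each control period).
- env.get_image(name): name is "scene" or "side" or "wrist"; returns a dict with "img" (420x560x3 uint8, red, green, blue), "camera_matrix" (3x3 intrinsics, pixels), "pose" (4x4, takes a point from camera to world coordinates); the wrist camera has in their place "hand_eye" (4x4, takes a point from camera to tool coordinates, whose origin is the TCP and whose axes are the tool frame's). Camera axes: x right, y down, z forward; pixel columns grow to the right and rows downward; lengths in m; the calibration is good to about 2 mm. A picture is of the moment at which its call begins: read the wrist's pose just before it. There is no depth.
- env.finish_job(): hands the job in, once; it reports no verdict.
The state is a dict: "time_s": time; "joints": joint angles; "dq": joint speeds; "joint_efforts": joint torques, N m; "tool_pos": TCP position; "orientation": TCP orientation; "contact_force": force on the tool from outside, world axes, zero at the start; "wrist_torque": the same for the moment, N m; "gripper_width": opening from 0.0 (shut) to 1.0 (fully open).
Only numpy, scipy, OpenCV 4.12 (cv2) and the standard library are available. Lean on these libraries where they do the work, as an engineer would, in place of code of your own. Each camera call takes 0.05 s, during which the arm holds its last target.

## Working session

There is one attempt and no reset: what is moved stays moved. The work goes in short steps, Python scripts to look and compute and a tool call to move; the robot and the scene stay as the last step left them, time stands still between calls to the robot, and variables do not carry over. Pictures are saved under pics/ and viewed, and the job is handed in when it is done.

Besides the shell and the picture viewer there is one more tool, called after "Request:" as a command line: name --argument value ..., lists and objects as JSON in quotes. carry_out: Moves the arm, as the interface text tells. Its arguments: {"type":"object","properties":{"deltas":{"type":"array","items":{"type":"array","items":{"type":"array","items":{"type":"number"}}}},"newtons":{"type":"number"}},"required":["deltas"]}

```bash
mkdir -p pics; ls
cat > h.py <<'E'
import numpy as np, cv2
from bench import env
def snap(name,fn,scale=1.4):
    d=env.get_image(name); im=d["img"]
    cv2.imwrite(fn+'_raw.png',im[:,:,::-1])
    b=cv2.resize(im[:,:,::-1],None,fx=scale,fy=scale,interpolation=cv2.INTER_CUBIC)
    cv2.imwrite(fn+'.png',b); 
    np.savez(fn+'.npz',K=d["camera_matrix"],P=d.get("pose",d.get("hand_eye")))
    return d
E
python3 - <<'E'
from h import *
s=env.state(); print(s)
for n in ("scene","side","wrist"):
    d=snap(n,'pics/a_'+n); print(n,d["camera_matrix"],d.get("pose",d.get("hand_eye")))
E
```

```text
pics
{'time_s': 0.0, 'joints': array([-6.70349745e+01,  2.42835746e+01,  9.34323297e+01,  2.65708139e-04,
        6.23726656e+01, -1.08884466e+00]), 'dq': array([ 0.00168556, -0.02777164,  0.09679998,  0.0326396 , -0.0470433 ,
        0.02544162]), 'joint_efforts': array([ 1.92402331e-04, -5.57376122e+01, -2.81746835e+01, -5.28222074e-05,
        7.35568145e-03, -5.36377769e-06]), 'tool_pos': array([ 0.25456438, -0.57023282,  0.24954885]), 'orientation': array([[ 4.07592959e-01, -5.99354185e-04,  9.13163524e-01],
       [-9.13162412e-01,  1.42492044e-03,  4.07593398e-01],
       [-1.54547818e-03, -9.99998805e-01,  3.34798263e-05]]), 'contact_force': array([-1.36696603, -0.19128449, -0.19032359]), 'wrist_torque': array([0.03492473, 0.06048777, 0.05123628]), 'gripper_width': 0.998977463938257}
scene [[414.3494667    0.         273.35679916]
 [  0.         414.3494667  207.72016122]
 [  0.           0.           1.        ]] [[ 0.16180994  0.53800097 -0.82726809  1.37874472]
 [ 0.98666759 -0.10302931  0.12598426 -0.06751465]
 [-0.01745321 -0.83662412 -0.54749928  0.64321906]
 [ 0.          0.          0.          1.        ]]
side [[475.20009487   0.         286.15734711]
 [  0.         475.20009487 217.39739508]
 [  0.           0.           1.        ]] [[-0.94407495 -0.13856678  0.29920183  0.23865306]
 [-0.32891683  0.45948553 -0.82503743  0.94944505]
 [-0.02315613 -0.87730969 -0.47936573  0.62677786]
 [ 0.          0.          0.          1.        ]]
wrist [[329.78455889   0.         288.7406462 ]
 [  0.         329.78455889 215.56150439]
 [  0.           0.           1.        ]] [[ 9.99999942e-01  4.79266872e-05  3.35733244e-04 -1.42137065e-04]
 [-3.07431791e-04 -2.89833796e-01  9.57076944e-01 -1.23177543e-01]
 [ 1.43176368e-04 -9.57076992e-01 -2.89833765e-01  7.31618162e-02]
 [ 0.00000000e+00  0.00000000e+00  0.00000000e+00  1.00000000e+00]]
```

View pics/a_scene.png

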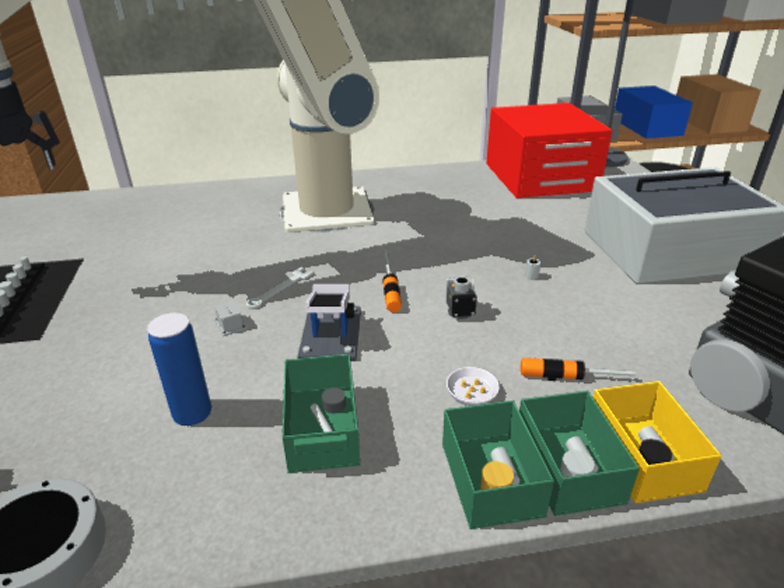

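View pics/a_side.png

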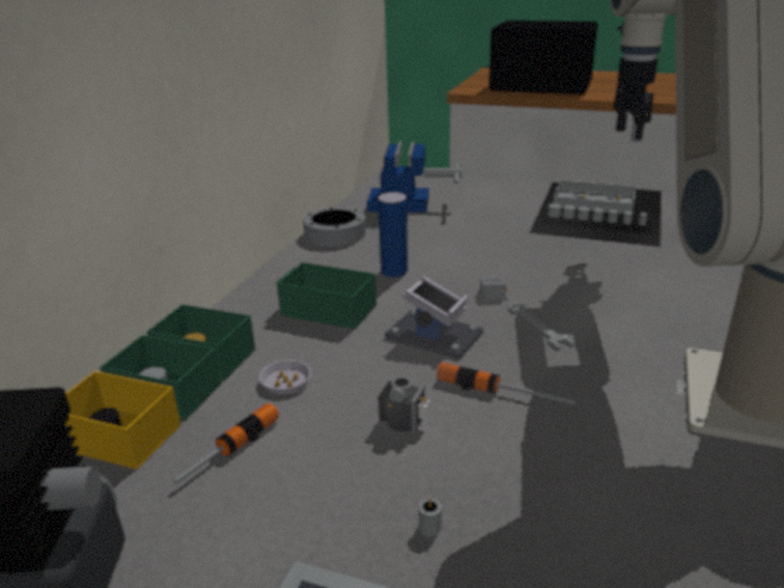

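View pics/a_wrist.png

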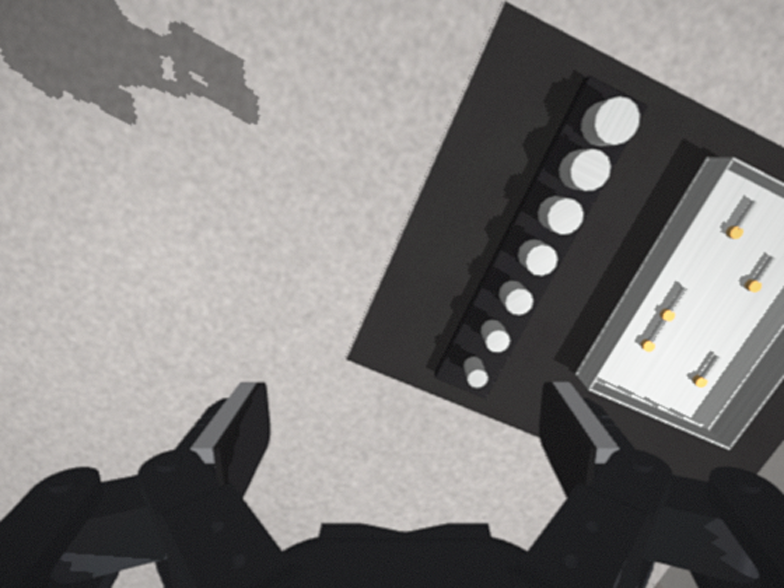

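```bash
cat >> h.py <<'E'
def ray(fn,u,v):
    z=np.load(fn+'.npz'); d=np.linalg.inv(z['K'])@[u,v,1]; P=z['P']
    return P[:3,3],P[:3,:3]@d
def onz(fn,u,v,zz):
    o,d=ray(fn,u,v); return o+d*(zz-o[2])/d[2]
def tri(l):
    A=np.zeros((3,3));b=np.zeros(3)
    for o,d in l:
        d=d/np.linalg.norm(d);M=np.eye(3)-np.outer(d,d);A+=M;b+=M@o
    return np.linalg.solve(A,b)
def crop(fn,out,x0,y0,x1,y1,s):
    im=cv2.imread(fn+'_raw.png')[y0:y1,x0:x1]
    cv2.imwrite(out,cv2.resize(im,None,fx=s,fy=s,interpolation=cv2.INTER_CUBIC))
E
python3 - <<'E'
from h import *
crop('pics/a_scene','pics/a_c1.png',140,180,360,270,3.6)
crop('pics/a_side','pics/a_c2.png',250,180,430,320,4.4)
for nm,u,v,z in (('carb',461,285,.07),('bowl',232,318,.017),('crad',330,330,.04),('cradbase',330,350,.0)):
    print(nm,onz('pics/a_scene',u/1.4,v/1.4,z))
for nm,u,v,z in (('carb',402,383,.07),('bowl',492,290,.017),('crad',437,300,.077)):
    print(nm,onz('pics/a_side',u/1.4,v/1.4,z))
E
```

```text
carb [0.52040207 0.20793403 0.07      ]
bowl [ 0.47081172 -0.21290742  0.017     ]
crad [ 0.57207956 -0.03808913  0.04      ]
cradbase [ 0.57679093 -0.04119093  0.        ]
carb [0.50682817 0.21289175 0.07      ]
bowl [ 0.46556115 -0.20816449  0.017     ]
crad [ 0.52632353 -0.03000837  0.077     ]
```

View pics/a_c1.png

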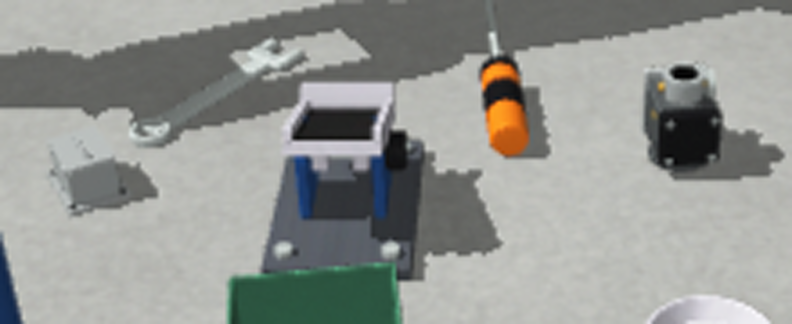

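View pics/a_c2.png

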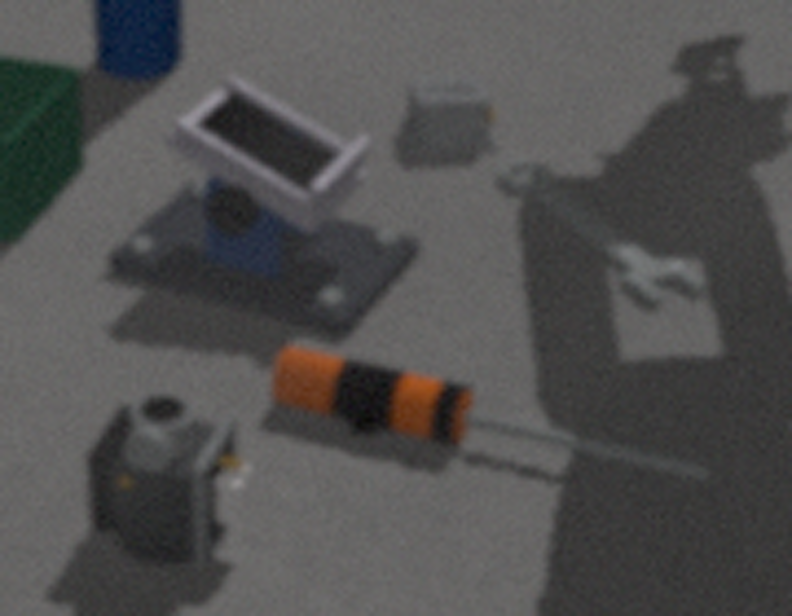

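```bash
cat >> h.py <<'E'
from scipy.spatial.transform import Rotation as R, Slerp
def rot(x,y):  # tool axes from x,y
    x=np.array(x,float);x/=np.linalg.norm(x);y=np.array(y,float);y-=x*(x@y);y/=np.linalg.norm(y)
    return np.column_stack([x,y,np.cross(x,y)])
def cur():
    s=env.state(); return np.array(s["tool_pos"]),np.array(s["orientation"])
def plan(wps,grip,p=None,o=None,dmax=5.0,amax=8.0,nd=2,n=None):
    if p is None: p,o=cur()
    rows=[]
    for w in wps:
        tp,to=np.array(w[0],float),np.array(w[1],float)
        dist=np.linalg.norm(tp-p)*100; ang=np.degrees(R.from_matrix(o.T@to).magnitude())
        N=int(max(1,np.ceil(dist/dmax),np.ceil(ang/amax)))
        if len(w)>2: N=w[2]
        p0,o0=p.copy(),o.copy(); sl=Slerp([0,1],R.from_matrix([o0,to]))
        for i in range(1,N+1):
            q=p0+(tp-p0)*i/N; ro=sl(i/N).as_matrix()
            d=np.round(o.T@(q-p)*100,nd); r=np.round(np.degrees(R.from_matrix(o.T@ro).as_rotvec()),1)
            rows.append(list(map(float,d))+list(map(float,r))+[grip])
            p=p+o@(d/100); o=o@R.from_rotvec(np.radians(r)).as_matrix()
    print(len(rows)); print(str([[float(x)+0.0 for x in r] for r in rows]).replace(' ','').replace('.0,',',').replace('.0]',']').replace('-0,','0,'))
    return p,o
def st():
    s=env.state(); np.set_printoptions(precision=4,suppress=True)
    print('t',s['time_s'],'p',s['tool_pos'],'q',s['joints'],'F',s['contact_force'],'T',s['wrist_torque'],'g',s['gripper_width']); print(s['orientation'])
E
python3 - <<'E'
from h import *
print(env.finger_overhang)
plan([((0.42,-0.12,0.28),rot((0,-1,0),(0,0,-1)))],-1)
E
```

```text
0.019
10
[[-3.44,-0.3,3.35,0,2.4,0,-1],[-3.57,-0.3,3.2,0,2.4,0,-1],[-3.71,-0.3,3.04,0,2.4,0,-1],[-3.83,-0.29,2.89,0,2.4,0,-1],[-3.95,-0.3,2.73,0,2.4,0,-1],[-4.06,-0.3,2.55,0,2.4,0,-1],[-4.16,-0.3,2.39,0,2.4,0,-1],[-4.26,-0.3,2.21,0,2.4,-0.1,-1],[-4.35,-0.31,2.03,0,2.4,0,-1],[-4.43,-0.3,1.84,0,2.5,0,-1]]
```

Request:
carry_out --deltas '[[[-3.4, -0.3, 3.3, 0, 2.4, 0, -1], [-3.6, -0.3, 3.2, 0, 2.4, 0, -1], [-3.7, -0.3, 3.0, 0, 2.4, 0, -1], [-3.8, -0.3, 2.9, 0, 2.4, 0, -1], [-4.0, -0.3, 2.7, 0, 2.4, 0, -1], [-4.1, -0.3, 2.6, 0, 2.4, 0, -1], [-4.2, -0.3, 2.4, 0, 2.4, 0, -1], [-4.3, -0.3, 2.2, 0, 2.4, 0, -1], [-4.3, -0.3, 2.0, 0, 2.4, 0, -1], [-4.4, -0.3, 1.8, 0, 2.5, 0, -1], [0, 0, 0, 0, 0, 0, -1]]]'

```text
time_s: 1.52
tool_pos: [0.4194, -0.1178, 0.2805]
orientation: [[0.003, 0.0, 1.0], [-1.0, 0.0, 0.003], [-0.0, -1.0, 0.0]]
contact_force: [-0.0, -1.1, 0.8]
gripper_width: 1.003
```

Run:
```python
from h import *
st(); p,o=cur(); snap('wrist','pics/b_wrist'); np.savez('pics/b_tool.npz',p=p,o=o); st()
```

```text
t 1.525 p [ 0.4194 -0.1178  0.2805] q [-17.2738   5.5917 114.5245   0.0271  59.8664  72.525 ] F [-0.0155 -1.0525  0.8465] T [-0.0282 -0.0159 -0.0021] g 1.0027543035815536
[[ 0.0033  0.0004  1.    ]
 [-1.      0.0003  0.0033]
 [-0.0003 -1.      0.0004]]
t 1.575 p [ 0.419  -0.1191  0.2803] q [-17.4264   5.6049 114.5361  -0.0103  59.8632  72.4254] F [-0.0231 -0.8478  0.9234] T [-0.0012 -0.0514  0.0276] g 1.0005678820885535
[[ 0.0027 -0.0001  1.    ]
 [-1.     -0.0001  0.0027]
 [ 0.0001 -1.     -0.0001]]
```

View pics/b_wrist.png

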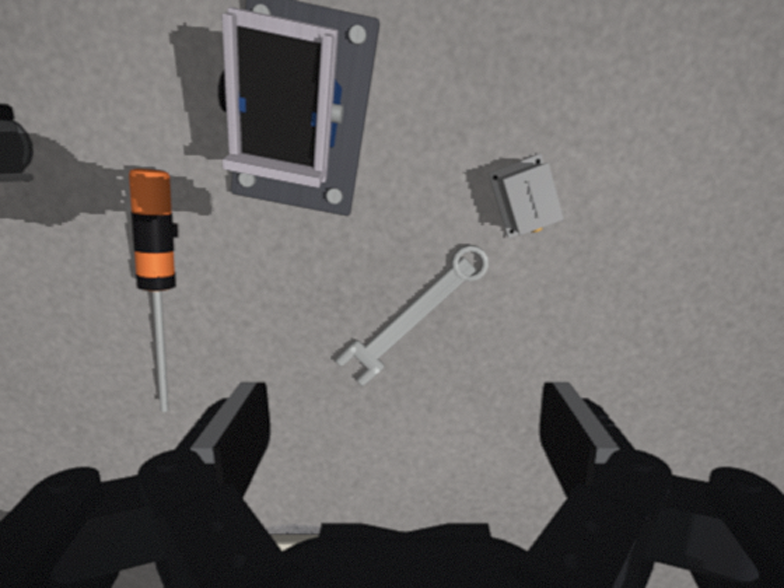

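Run:
```python
from h import *
crop('pics/b_wrist','pics/b_c1.png',110,0,290,160,4.4)
crop('pics/b_wrist','pics/b_c2.png',320,95,420,185,6.5)
```

```text
(no output)
```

View pics/b_c1.png

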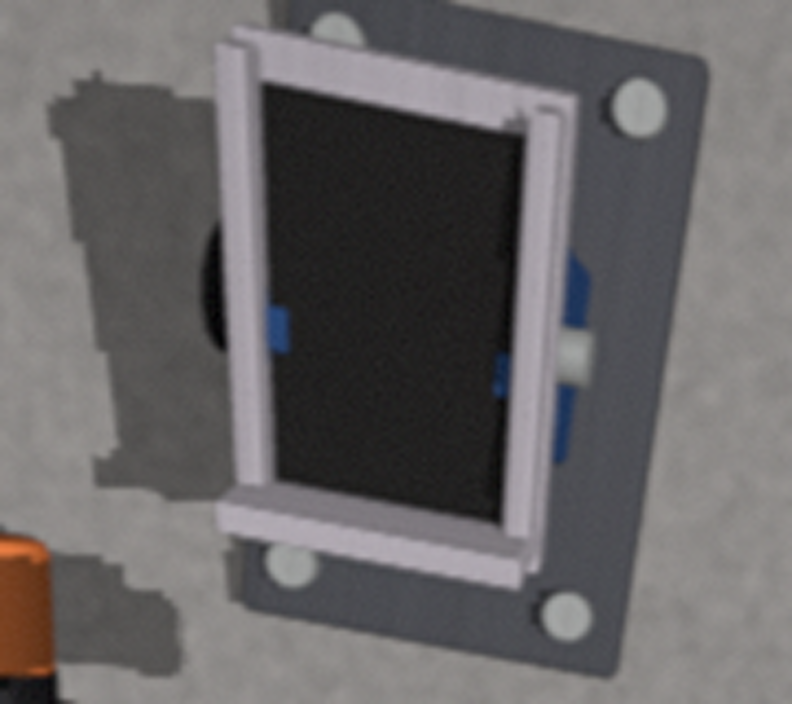

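View pics/b_c2.png

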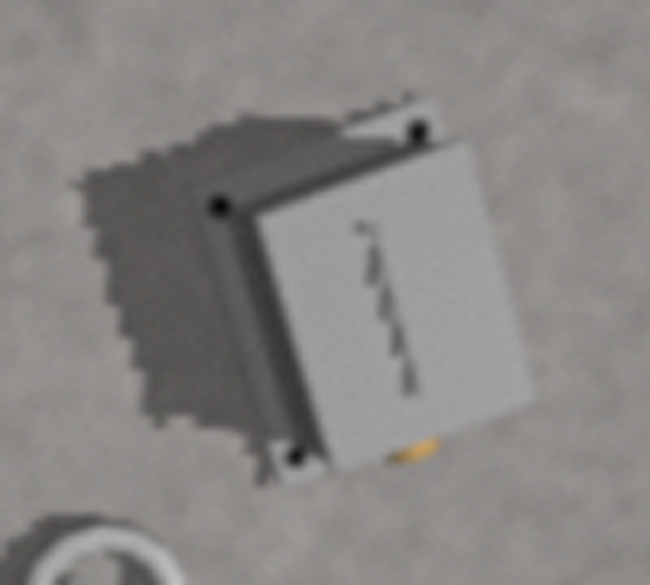

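```bash
cat >> h.py <<'E'
def wcam(fn,tool):
    z=np.load(fn+'.npz'); t=np.load(tool); T=np.eye(4);T[:3,:3]=t['o'];T[:3,3]=t['p']
    np.savez(fn+'.npz',K=z['K'],P=T@z['P'])
def proj(fn,X):
    z=np.load(fn+'.npz'); P=z['P']; c=(np.atleast_2d(X)-P[:3,3])@P[:3,:3]; q=c@z['K'].T; return q[:,:2]/q[:,2:]
def bedframe(px,py,yaw,t):
    c,s=np.cos(yaw),np.sin(yaw)
    ux=np.array([c*np.cos(t),s*np.cos(t),np.sin(t)]);uy=np.array([-s,c,0]);n=np.cross(ux,uy)
    return np.array([px,py,.055])+.022*n, np.column_stack([ux,uy,n])
E
python3 - <<'E'
from h import *
wcam('pics/b_wrist','pics/b_tool.npz')
b=lambda x,y:(110+x/4.4,y/4.4)
obs=[]  # (img, bed line p0,p1 mm, pixel, w)
def add(fn,p0,p1,px,w=1): obs.append((fn,np.array(p0)/1e3,np.array(p1)/1e3,np.array(px),w))
W='pics/b_wrist'
for y,pts in ((26.5,[(258,90),(271,480)]),(-26.5,[(527,120),(506,525)]),(33,[(218,60),(237,485)]),(-33,[(562,120),(531,535)])):
    for q in pts: add(W,(-33,y,6),(53,y,6),b(*q))
for q in [(300,42),(500,80)]: add(W,(53,-30,0),(53,30,0),b(*q))
for q in [(240,499),(510,552)]: add(W,(-33,-30,17),(-33,30,17),b(*q))
s=lambda x,y:(250+x/4.4,180+y/4.4)
S='pics/a_side'
add(S,(-33,33,17),None or (-33,-33,17),s(310,187));add(S,(-33,33,17),(-33,-33,17),s(362,140))
add(S,(53,33,6),(-20,33,6),s(180,122));add(S,(53,33,6),(-20,33,6),s(290,190))
add(S,(53,33,6),(53,-33,6),s(182,117));add(S,(53,33,6),(53,-33,6),s(230,80))
c=lambda x,y:(140+x/3.6,180+y/3.6)
C='pics/a_scene'
add(C,(-33,33,17),(-33,-33,17),c(310,85));add(C,(-33,33,17),(-33,-33,17),c(390,85))
def res(x,full=False):
    o,Rm=bedframe(*x); r=[]
    for fn,p0,p1,px,w in obs:
        a,bb=proj(fn,[o+Rm@p0,o+Rm@p1]); d=bb-a; d/=np.linalg.norm(d)
        r.append(w*(d[0]*(px-a)[1]-d[1]*(px-a)[0]))
    return np.array(r)
from scipy.optimize import least_squares
f=least_squares(res,[.53,-.035,0.,.45],loss='soft_l1'); print(f.x,np.degrees(f.x[2:]));print(np.round(res(f.x),1))
o,Rm=bedframe(*f.x);print(o)
# wrist only
n=len(obs); obs=obs[:12]; f=least_squares(res,[.53,-.035,0.,.45]); print(f.x,np.degrees(f.x[2:]),np.round(res(f.x),1))
# bowl: holes on flange top z=4, box top z=34
g=lambda x,y:(320+x/6.5,95+y/6.5)
for nm,q,z in (('h1',(220,205),.004),('h2',(418,132),.004),('h3',(295,457),.004),('t1',(257,213),.034),('t2',(467,147),.034),('t3',(535,400),.034),('t4',(335,470),.034),('plug',(418,450),.014)):
    print(nm,onz(W,*g(*q),z))
E
```

```text
[ 0.53279882 -0.03721891 -0.18862203  0.37617767] [-10.80724602  21.55339272]
[ 2.1  1.  -1.  -0.1  1.2 -0.1 -1.  -0.9 -1.1  0.1  0.5  0.7  0.2  0.7
  0.7  0.2  1.3  1.8 -0.2 -0.2]
[ 0.52486007 -0.03570347  0.07546166]
[ 0.53232143 -0.03726423 -0.1853383   0.35694143] [-10.6191024   20.45123725] [ 1.7  1.1 -1.2 -0.2  0.8 -0.  -1.2 -1.1 -1.2 -0.1  0.7  0.7]
h1 [ 0.48086857 -0.19402584  0.004     ]
h2 [ 0.49356488 -0.22858447  0.004     ]
h3 [ 0.43560279 -0.21073452  0.004     ]
t1 [ 0.48047865 -0.19455395  0.034     ]
t2 [ 0.49114486 -0.22857862  0.034     ]
t3 [ 0.44974544 -0.24409152  0.034     ]
t4 [ 0.43766181 -0.21082039  0.034     ]
plug [ 0.438372   -0.23062875  0.014     ]
```

Request:
carry_out --deltas '[[[-5, 0.3, 0, 0, 0, 0, -1], [-5, 0.3, 0, 0, 0, 0, -1], [-5, 0.4, 0, 0, 0, 0, -1], [-5, 0.3, 0, 0, 0, 0, -1], [-5, 0.4, 0, 0, 0, 0, -1], [-3, 0.3, 1, 0, 0, 0, -1], [0, 0, 0, 0, 0, 0, -1]]]'

```text
time_s: 2.45
tool_pos: [0.4296, 0.1603, 0.26]
orientation: [[0.001, -0.0, 1.0], [-1.0, -0.0, 0.001], [0.0, -1.0, -0.0]]
contact_force: [-0.4, -0.7, -0.1]
gripper_width: 1.005
```

Run:
```python
from h import *
p,o=cur(); snap('wrist','pics/c_wrist'); np.savez('pics/c_tool.npz',p=p,o=o); st(); wcam('pics/c_wrist','pics/c_tool.npz')
```

```text
t 2.5 p [0.4291 0.1593 0.2599] q [ 18.8886   9.2809 113.2702  -0.023   57.5116 108.8993] F [-0.7868 -0.4606 -0.2929] T [0.0244 0.0512 0.0386] g 1.0025209159410624
[[ 0.     -0.0009  1.    ]
 [-1.     -0.0007  0.    ]
 [ 0.0007 -1.     -0.0009]]
```

View pics/c_wrist.png

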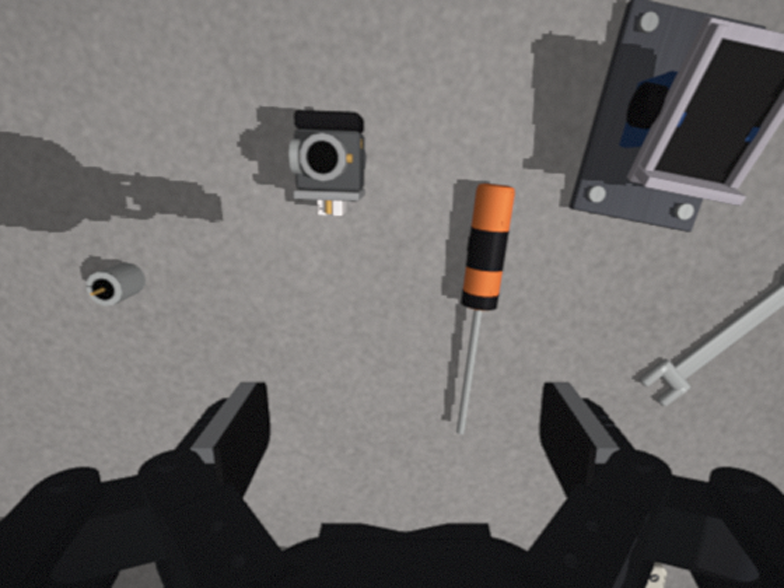

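Run:
```python
from h import *
crop('pics/c_wrist','pics/c_c1.png',190,65,280,165,6)
crop('pics/c_wrist','pics/c_c2.png',400,0,560,160,4.5)
```

```text
(no output)
```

View pics/c_c1.png

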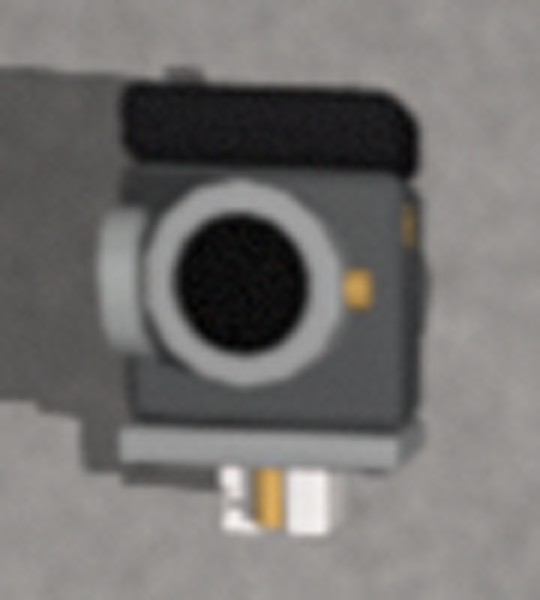

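View pics/c_c2.png

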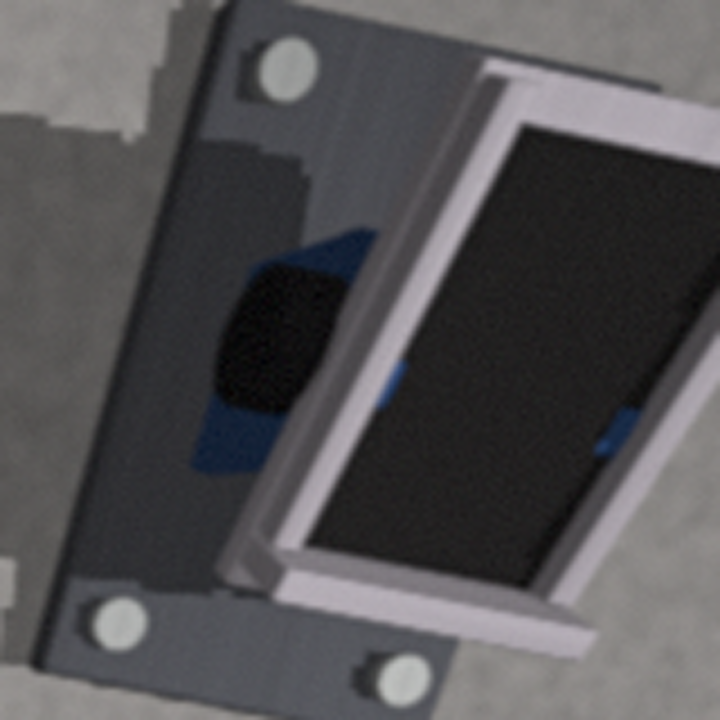

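Run:
```python
from h import *
d=snap('side','pics/c_side');snap('scene','pics/c_scene')
crop('pics/c_side','pics/c_c3.png',260,255,320,315,9)
crop('pics/c_scene','pics/c_c4.png',310,190,350,235,12)
W='pics/c_wrist'
g=lambda x,y:(190+x/6,65+y/6)
for nm,q,z in (('spigot ctr',(243,282),.072),('face edge L top',(120,430),.061),('face edge R top',(400,435),.061),('face back R',(405,468),.061),('L',(120,462),.061),('cov L',(122,150),.055),('cov R',(415,160),.055),('covbackL',(125,90),.055),('covbackR',(390,92),.055)):
    print(nm,onz(W,*g(*q),z))
```

```text
spigot ctr [0.50588818 0.21250845 0.072     ]
face edge L top [0.48357887 0.23498492 0.061     ]
face edge R top [0.48285468 0.19060095 0.061     ]
face back R [0.47772466 0.18994253 0.061     ]
L [0.47861133 0.23532317 0.061     ]
cov L [0.52560049 0.23318143 0.055     ]
cov R [0.52419564 0.1877046  0.055     ]
covbackL [0.53426195 0.23213205 0.055     ]
covbackR [0.53402308 0.19131293 0.055     ]
```

View pics/c_c3.png

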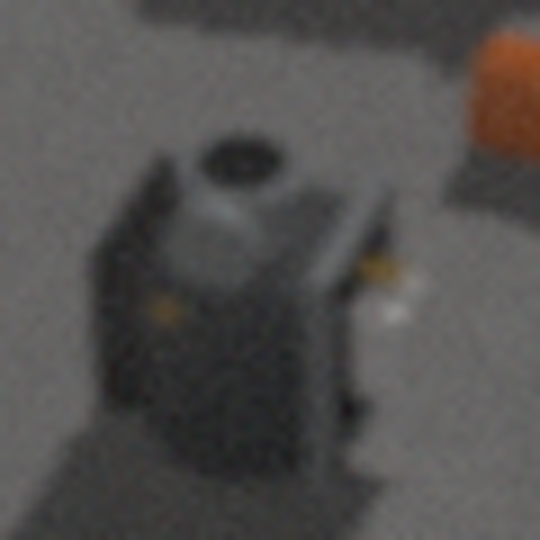

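View pics/c_c4.png

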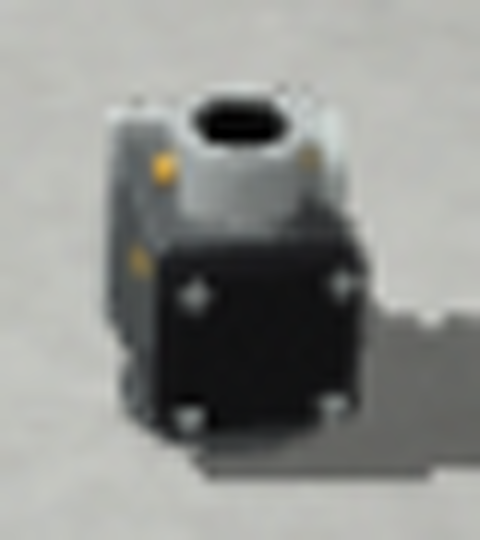

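```bash
python3 - <<'E'
from h import *
S='pics/c_side'
for q in ((215,245),(215,290),(165,305),(330,285)):
    o,d=ray(S,260+q[0]/9,255+q[1]/9); print(q,o+d*(.237-o[1])/d[1])
# bed fit with both wrist views
b=lambda x,y:(110+x/4.4,y/4.4); c=lambda x,y:(400+x/4.5,y/4.5)
obs=[]
def add(fn,p0,p1,px,w=1): obs.append((fn,np.array(p0)/1e3,np.array(p1)/1e3,np.array(px),w))
W='pics/b_wrist'
for y,pts in ((26.5,[(258,90),(271,480)]),(-26.5,[(527,120),(506,525)]),(33,[(218,60),(237,485)]),(-33,[(562,120),(531,535)])):
    for q in pts: add(W,(-33,y,6),(53,y,6),b(*q))
for q in [(240,499),(510,552)]: add(W,(-33,-30,17),(-33,30,17),b(*q))
for q in [(300,42),(500,80)]: add(W,(53,-30,0),(53,30,0),b(*q))
W='pics/c_wrist'
for q in [(510,85),(275,540)]: add(W,(-33,33,6),(53,33,6),c(*q))
for q in [(525,120),(310,540)]: add(W,(-33,26.5,6),(53,26.5,6),c(*q))
for q in [(715,335),(553,600)]: add(W,(-33,-26.5,6) ,(53,-26.5,6),c(*q),0.7)
for q in [(290,565),(580,625)]: add(W,(-33,-30,17),(-33,30,17),c(*q))
for q in [(560,75),(700,105)]: add(W,(53,-30,0),(53,30,0),c(*q))
def res(x):
    o,Rm=bedframe(*x[:4]); r=[]
    for fn,p0,p1,px,w in obs:
        a,bb=proj(fn,[o+Rm@p0,o+Rm@p1]); d=bb-a; d/=np.linalg.norm(d)
        r.append(w*(d[0]*(px-a)[1]-d[1]*(px-a)[0]))
    return np.array(r)
from scipy.optimize import least_squares
f=least_squares(res,[.53,-.035,0.,.45],loss='soft_l1'); print(f.x,np.degrees(f.x[2:]));print(np.round(res(f.x),1))
o,Rm=bedframe(*f.x);print(o)
# overlay
for fn in ('pics/b_wrist','pics/c_wrist'):
    im=cv2.imread(fn+'_raw.png'); im=cv2.resize(im,None,fx=1.4,fy=1.4)
    for p0,p1 in [((-33,y,6),(53,y,6)) for y in (26.5,-26.5,33,-33)]+[((-33,-33,17),(-33,33,17)),((53,-33,0),(53,33,0))]:
        a,bb=proj(fn,[o+Rm@(np.array(p0)/1e3),o+Rm@(np.array(p1)/1e3)])*1.4; cv2.line(im,tuple(int(v) for v in a),tuple(int(v) for v in bb),(0,0,255),1)
    cv2.imwrite(fn+'_ov.png',cv2.resize(im[:260,(180 if 'b_' in fn else 520):][:, :264],None,fx=2,fy=2))
E
python3 -c "
import cv2,numpy as np
a=cv2.imread('pics/b_wrist_ov.png');b=cv2.imread('pics/c_wrist_ov.png');h=min(a.shape[0],b.shape[0]);i=np.hstack([a[:h],b[:h]]);cv2.imwrite('pics/ov1.png',cv2.resize(i,(800,int(i.shape[0]*800/i.shape[1]))))"
```

```text
(215, 245) [0.50536205 0.237      0.0659006 ]
(215, 290) [0.50569371 0.237      0.05361385]
(165, 305) [0.51765161 0.237      0.04678233]
(330, 285) [0.47893988 0.237      0.0610149 ]
[ 0.53172965 -0.03688746 -0.18229196  0.34984243] [-10.4445597   20.04449464]
[ 2.1  1.4 -0.8  0.   1.2  0.3 -0.7 -0.9  1.3  1.1 -0.5  0.4  0.6 -0.4
 -0.8 -0.2 -0.8  0.1  0.4 -0.1 -1.3 -1.2]
[ 0.52431409 -0.03552049  0.07566739]
```

View pics/ov1.png

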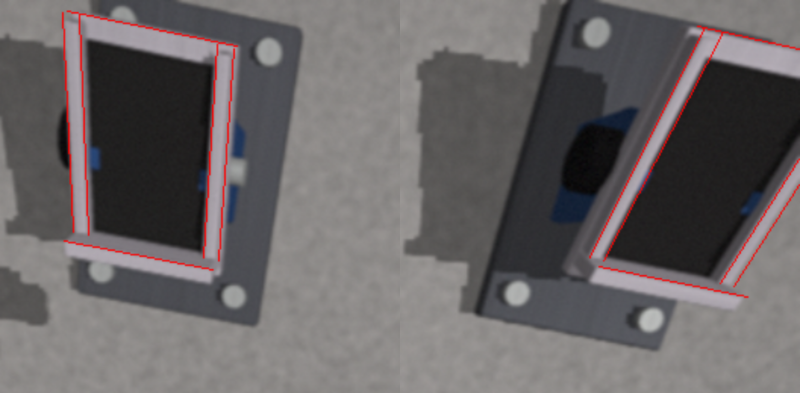

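Run:
```python
from h import *
W='pics/c_wrist'
print('slide',onz(W,103/1.4,290/1.4,.036),'driver handle',onz(W,484/1.4,245/1.4,.012), onz(W,462/1.4,430/1.4,.012))
a=np.radians(45); y=np.radians(-1)
d=np.array([np.cos(a)*np.cos(y),np.cos(a)*np.sin(y),-np.sin(a)]); o=rot((np.sin(y),-np.cos(y),0),d)
G=np.array([.502,.2125,.035]); print(o)
plan([(G-.10*d,o)],-1)
```

```text
slide [0.40699792 0.39473509 0.036     ] driver handle [0.4384798  0.09539545 0.012     ] [0.26755236 0.10681892 0.012     ]
[[-0.01745241  0.70699909  0.70699909]
 [-0.9998477  -0.01234071 -0.01234071]
 [ 0.         -0.70710678  0.70710678]]
6
[[-0.92,2.57,0.04,7.5,0.1,-0.1,-1],[-0.93,2.56,-0.29,7.5,0.2,0,-1],[-0.93,2.49,-0.63,7.5,0.1,-0.1,-1],[-0.92,2.39,-0.95,7.5,0.2,0,-1],[-0.93,2.24,-1.26,7.5,0.1,-0.1,-1],[-0.92,2.06,-1.54,7.5,0.2,0,-1]]
```

Request:
carry_out --deltas '[[[-0.9, 2.6, 0, 7.5, 0.1, -0.1, -1], [-0.9, 2.6, -0.3, 7.5, 0.2, 0, -1], [-0.9, 2.5, -0.6, 7.5, 0.1, -0.1, -1], [-0.9, 2.4, -0.9, 7.5, 0.2, 0, -1], [-0.9, 2.2, -1.3, 7.5, 0.1, -0.1, -1], [-1, 2, -1.6, 7.5, 0.2, 0, -1], [0, 0, 0, 0, 0, 0, -1]]]'

```text
time_s: 3.48
tool_pos: [0.4691, 0.1492, 0.2071]
orientation: [[0.064, 0.546, 0.835], [-0.995, 0.103, 0.009], [-0.081, -0.831, 0.55]]
contact_force: [0.4, -0.5, -0.6]
gripper_width: 0.999
```

Run:
```python
from h import *
p,o=cur(); snap('wrist','pics/d_wrist'); np.savez('pics/d_tool.npz',p=p,o=o); st(); wcam('pics/d_wrist','pics/d_tool.npz')
```

```text
t 3.525 p [0.4693 0.1499 0.207 ] q [ 18.9489   9.5618 131.5731 -40.4679   7.0605 145.5296] F [ 0.8256 -0.1235  0.4559] T [-0.0403  0.2301  0.0059] g 1.0002860086178174
[[ 0.0642  0.546   0.8353]
 [-0.9946  0.1031  0.0091]
 [-0.0812 -0.8314  0.5497]]
```

View pics/d_wrist.png

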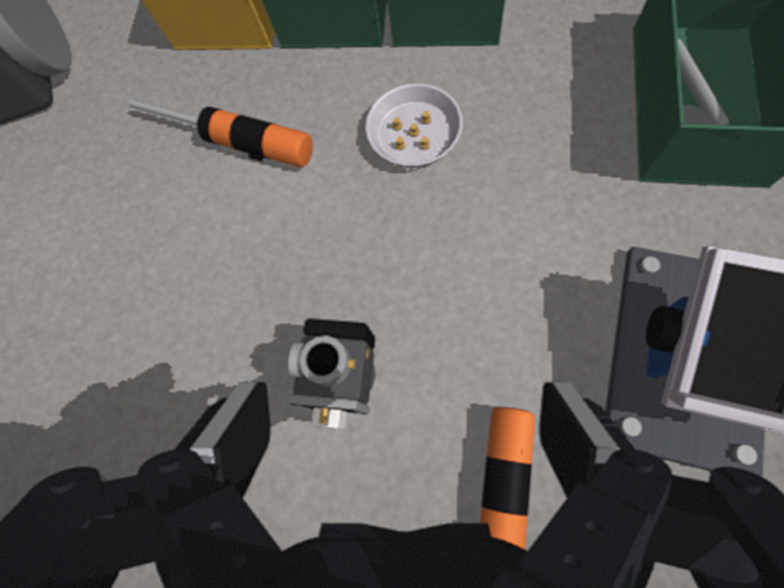

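```bash
cat > fk.py <<'E'
import numpy as np
from scipy.spatial.transform import Rotation as R
from scipy.optimize import least_squares
rz=lambda q:R.from_euler('z',q,degrees=True).as_matrix()
ry=lambda q:R.from_euler('y',q,degrees=True).as_matrix()
def fk(q,P,psi):
    a0,h0,L1,e,L2,Lt=P; z=np.array([0,0,1.])
    A=rz(q[0]); p=A@[a0,0,h0]; A=A@ry(q[1]); p=p+A@(L1*z); A=A@ry(q[2]); p=p+A@[e,0,L2]
    A=A@rz(q[3])@ry(q[4])@rz(q[5]); p=p+A@(Lt*z)
    # hand: tool y = A z
    return p,A@rz(psi)
D=[([-67.0349,24.28357,93.4323,0,62.37266,-1.0888],[.25456,-.57023,.24955]),
([-17.4264,5.6049,114.5361,-.0103,59.8632,72.4254],[.419,-.1191,.2803]),
([18.8886,9.2809,113.2702,-.023,57.5116,108.8993],[.4291,.1593,.2599]),
([18.9489,9.5618,131.5731,-40.4679,7.0605,145.5296],[.4693,.1499,.2070])]
D=[(np.array(a),np.array(b)) for a,b in D]
E
python3 - <<'E'
from fk import *
o=np.array([[0.0642,0.546,0.8353],[-0.9946,0.1031,0.0091],[-0.0812,-0.8314,0.5497]])
q=D[3][0]
print(fk(q,[0]*6,0)[1])  # col3 should be tool y
f=least_squares(lambda P:np.concatenate([fk(a,P,0)[0]-b for a,b in D]),[0,.4,.4,0,.4,.25],)
print(f.x,f.fun*1000)
f=least_squares(lambda P:np.concatenate([fk(a,P,0)[0]-b for a,b in D]+[1e-3*(P-[0.05,.4,.45,.03,.45,.25])]),[0,.4,.4,0,.4,.25],)
print(f.x,f.fun*1000)
print(D[0][0], fk(D[0][0],[0]*6,0)[1])
E
```

```text
[[-0.06424516  0.83530239  0.54602424]
 [ 0.9946274   0.00909145  0.10311975]
 [ 0.08117202  0.54971562 -0.83139873]]
[0.04869747 0.11688689 0.57817317 0.01194424 0.38682033 0.20672521] [-11.46949813  -3.42660059  -2.8499644   -5.24111578 -10.80725969
   0.70738179   7.42403187 -10.01542889   2.66920314   1.24768942
  -5.78334851  -0.52662132]
[0.04865364 0.11708584 0.57814994 0.01201084 0.38691596 0.20679633] [-1.14694274e+01 -3.42676751e+00 -2.84674629e+00 -5.23811727e+00
 -1.08082125e+01  7.06476510e-01  7.42130636e+00 -1.00163869e+01
  2.66651299e+00  1.24911816e+00 -5.78885655e+00 -5.25961087e-01
 -1.34636353e-03 -2.82914160e-01  1.28149942e-01 -1.79891604e-02
 -6.30840374e-02 -4.32036747e-02]
[-67.0349   24.28357  93.4323    0.       62.37266  -1.0888 ] [[-4.07595399e-01  9.13162432e-01 -6.02867582e-04]
 [ 9.13161324e-01  4.07595844e-01  1.42267577e-03]
 [ 1.54486039e-03  2.93607402e-05 -9.99998806e-01]]
```

```bash
cat >> fk.py <<'E'
def fk2(q,P):
    a0,h0,L1,e,L2,Lt,b=P; z=np.array([0,0,1.])
    A=rz(q[0]); p=A@[a0,b,h0]; A=A@ry(q[1]); p=p+A@(L1*z); A=A@ry(q[2]); p=p+A@[e,0,L2]
    A=A@rz(q[3])@ry(q[4])@rz(q[5]); p=p+A@(Lt*z)
    return p,np.column_stack([-A[:,0],A[:,2],A[:,1]])
E
python3 - <<'E'
from fk import *
for P0 in ([0,.4,.4,0,.4,.25,.01],[.1,.3,.3,.05,.4,.25,.01],[0,.15,.5,0,.4,.2,.01]):
  f=least_squares(lambda P:np.concatenate([fk2(a,P)[0]-b for a,b in D]+[3e-3*(P-P0)]),P0)
  print(np.round(f.x,4),np.abs(f.fun[:12]).max()*1000)
E
```

```text
[-1.000e-04  3.128e-01  5.629e-01  7.760e-02  4.851e-01  2.821e-01
  1.190e-02] 0.012421979995902444
[1.000e-04 3.123e-01 5.630e-01 7.740e-02 4.848e-01 2.819e-01 1.190e-02] 0.020910202387564025
[3.000e-04 3.112e-01 5.631e-01 7.700e-02 4.843e-01 2.815e-01 1.190e-02] 0.042519474772906296
```

```bash
cat >> fk.py <<'E'
PP=np.array([-1e-4,.3128,.5629,.0776,.4851,.2821,.0119])
LO=np.array([-172.04,-51.8,4.93,-75.15,6.16,-145.62]);HI=np.array([172.04,120.97,147.93,255.16,154.13,145.62])
def ik(p,o,seeds=None,tol=1e-3):
    best=None
    rng=np.random.default_rng(0)
    S=seeds if seeds is not None else [np.array(D[i][0]) for i in (1,2)]+[LO+(HI-LO)*rng.random(6) for _ in range(12)]
    sols=[]
    for s in S:
        s=np.clip(s,LO+.01,HI-.01)
        def r(q):
            a,b=fk2(q,PP); return np.concatenate([(a-p)*5,R.from_matrix(o.T@b).as_rotvec()])
        f=least_squares(r,s,bounds=(LO,HI),x_scale=50)
        e=np.abs(f.fun).max()
        sols.append((e,f.x))
    sols.sort(key=lambda t:t[0])
    return sols[0]
E
cat > t1.py <<'E'
from h import *; from fk import *
np.set_printoptions(precision=1,suppress=True)
G=np.array([.502,.2125,.035]); y=np.radians(-1)
o_b,Rb=bedframe(.5318,-.0369,np.radians(-10.6),np.radians(20.5))
for a in (30,45,55,65,75,85,90):
  ar=np.radians(a); d=np.array([np.cos(ar)*np.cos(y),np.cos(ar)*np.sin(y),-np.sin(ar)])
  for fl in (1,-1):
    o=rot((fl*np.sin(y),-fl*np.cos(y),0),d)
    e1=ik(G,o)
    # tool in carb frame
    Rc=np.array([[np.cos(y),-np.sin(y),0],[np.sin(y),np.cos(y),0],[0,0,1]])
    oc=Rc.T@o; pc=np.array([-.004,0,.035])
    Rcf=np.column_stack([-Rb[:,2],Rb[:,1],Rb[:,0]]); 
    org=o_b-.033*Rb[:,0]+.030*Rb[:,2]
    e2=ik(org+Rcf@pc,Rcf@oc)
    print(a,fl,'pick',round(e1[0],3),e1[1],'place',round(e2[0],3),e2[1])
E
time python3 t1.py
```

```text
30 1 pick 0.0 [ 38.   52.6 131.3 217.7  63.1 -87.2] place 0.0 [ -5.5  31.  106.3   1.1  52.2  94.4]
30 -1 pick 0.0 [ 38.   52.6 131.3 217.7  63.1  92.8] place 0.0 [ -5.5  31.  106.3   1.1  52.2 -85.6]
45 1 pick 0.0 [ 33.7  42.8 129.4 220.   38.8 -97.1] place 0.0 [-6.1 37.3 97.3  2.  69.8 93.4]
45 -1 pick 0.0 [ 33.7  42.8 129.4 220.   38.8  82.9] place 0.0 [ -6.1  37.3  97.3   2.   69.8 -86.6]
55 1 pick 0.0 [  30.6   38.3  126.3  229.8   23.2 -110.6] place 0.0 [-6.4 42.  91.6  2.4 80.9 93.1]
55 -1 pick 0.0 [ 30.6  38.3 126.3 229.8  23.2  69.4] place 0.0 [ -6.4  42.   91.6   2.4  80.9 -86.9]
65 1 pick 0.021 [  27.4   36.1  123.2  255.2   11.7 -139. ] place 0.0 [-6.6 46.9 86.2  2.8 91.3 92.9]
65 -1 pick 0.021 [ 27.4  36.1 123.2 255.2  11.7  41. ] place 0.0 [ -6.6  46.9  86.2   2.8  91.3 -87.1]
75 1 pick 0.0 [ 25.1  35.1 117.3 -25.3  15.5 139.8] place 0.0 [ -6.8  51.9  81.2   3.2 101.3  92.8]
75 -1 pick 0.0 [ 25.1  35.1 117.3 -25.3  15.5 -40.2] place 0.0 [ -6.8  51.9  81.2   3.2 101.3 -87.2]
85 1 pick 0.0 [ 22.7  36.  111.9  -4.3  27.6 117.5] place 0.0 [ -6.9  56.9  76.8   3.6 110.8  92.9]
85 -1 pick 0.0 [ 22.7  36.  111.9  -4.3  27.6 -62.5] place 0.0 [ -6.9  56.9  76.8   3.6 110.8 -87.1]
90 1 pick 0.0 [ 21.7  36.9 109.1  -0.   34.  112.7] place 0.0 [ -6.9  59.3  74.8   3.8 115.3  92.9]
90 -1 pick 0.0 [ 21.7  36.9 109.1  -0.   34.  -67.3] place 0.0 [ -6.9  59.3  74.8   3.8 115.3 -87.1]
real	0m26.670s
user	0m26.730s
sys	0m0.152s
```

Run:
```python
from h import *
crop('pics/d_wrist','pics/d_c1.png',185,215,285,315,6)
W='pics/c_wrist'
for z in (.050,.06,.068):
  for q in ((100,280),(120,207),(120,353)): print(z,q,onz(W,190+q[0]/6,65+q[1]/6,z))
print('bin',onz('pics/d_wrist',637/1.4,180/1.4,0),onz('pics/d_wrist',680/1.4,125/1.4,.07))
```

```text
0.05 (100, 280) [0.50638667 0.23915163 0.05      ]
0.05 (120, 207) [0.51745901 0.2351868  0.05      ]
0.05 (120, 353) [0.49509341 0.23670971 0.05      ]
0.06 (100, 280) [0.50627915 0.23678181 0.06      ]
0.06 (120, 207) [0.51701912 0.232936   0.06      ]
0.06 (120, 353) [0.49532489 0.23441319 0.06      ]
0.068 (100, 280) [0.50619313 0.23488596 0.068     ]
0.068 (120, 207) [0.5166672  0.23113536 0.068     ]
0.068 (120, 353) [0.49551008 0.23257598 0.068     ]
bin [ 0.67781785 -0.01343846  0.        ] [ 0.67748839 -0.01452223  0.07      ]
```

View pics/d_c1.png

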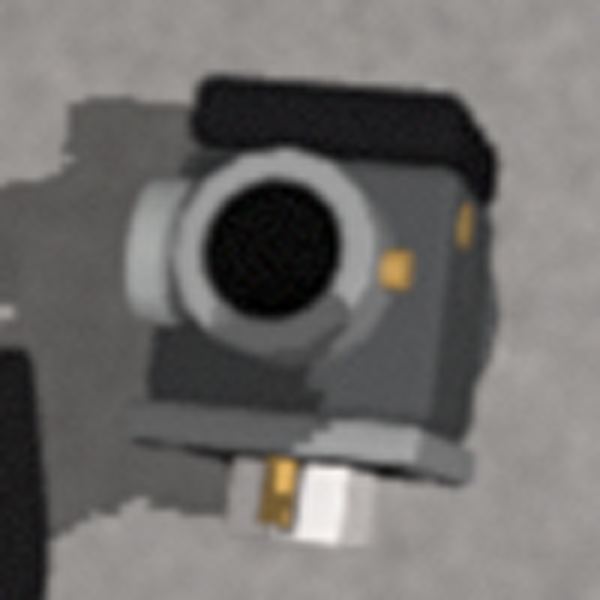

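```bash
cat > t2.py <<'E'
from h import *; from fk import *
np.set_printoptions(precision=1,suppress=True)
yw=np.radians(-1); a=np.radians(77)
C=np.array([.506,.2125,0]); Rc=np.array([[np.cos(yw),-np.sin(yw),0],[np.sin(yw),np.cos(yw),0],[0,0,1]])
pc=np.array([-.013,0,.031]); oc=rot((0,-1,0),(np.cos(a),0,-np.sin(a)))
G=C+Rc@pc; o=Rc@oc
o_b,Rb=bedframe(.5318,-.0369,np.radians(-10.6),np.radians(20.5))
Rcf=np.column_stack([-Rb[:,2],Rb[:,1],Rb[:,0]]); org=o_b-.033*Rb[:,0]+.030*Rb[:,2]
Gp=org+Rcf@pc; op=Rcf@oc
E
cat > t3.py <<'E'
from t2 import *
print(G,Gp,op)
d=o[:,1]
q=D[2][0]
for nm,p_,o_ in (('pre',G-.11*d,o),('pick',G,o),('lift',G+[0,0,.12],o),('placepre',Gp+.06*Rb[:,2]+.02*Rb[:,0],op),('place',Gp,op)):
    e=ik(p_,o_,[q]); q=e[1]; print(nm,round(e[0],4),q,p_)
print(cur()[0])
plan([(G-.11*d,o)],-1)
E
python3 t3.py
```

```text
[0.5 0.2 0. ] [ 0.5 -0.   0.1] [[-0.2 -0.8  0.5]
 [-1.   0.2 -0.1]
 [ 0.  -0.6 -0.8]]
pre 0.0 [ 26.4  21.7 118.6 -12.5  28.7 127.8] [0.5 0.2 0.1]
pick 0.0 [ 25.   35.3 117.3 -20.1  16.7 134.8] [0.5 0.2 0. ]
lift 0.0 [ 25.   21.8 115.7 -11.   31.3 124.8] [0.5 0.2 0.2]
placepre 0.0 [ -6.8  46.8  81.9   3.4 107.7  93.2] [ 0.5 -0.   0.2]
place 0.0 [ -6.8  51.9  81.4   3.3 103.1  92.9] [ 0.5 -0.   0.1]
[0.5 0.1 0.2]
3
[[-1.91,2.11,-1.27,-6.8,0.8,-2.1,-1],[-1.98,2.17,-1.05,-6.7,0.9,-2,-1],[-2.03,2.21,-0.81,-6.8,0.8,-2.1,-1]]
```

```bash
sed -i 's/oc=rot((0,-1,0)/oc=rot((0,1,0)/' t2.py
cat > t3.py <<'E'
from t2 import *
d=o[:,1]
q=D[2][0].copy(); q[5]-=180
for nm,p_,o_ in (('pre',G-.11*d,o),('pick',G,o),('lift',G+[0,0,.12],o),('placepre',Gp+.06*Rb[:,2]+.02*Rb[:,0],op),('place',Gp,op)):
    e=ik(p_,o_,[q]); q=e[1]; print(nm,round(e[0],4),q,p_)
mid=o@R.from_euler('y',88,degrees=True).as_matrix()
p0=cur()[0]; P=G-.11*d
plan([(P*.6+p0*.4,mid),(P,o)],-1,amax=10.3)
E
python3 t3.py
```

```text
pre 0.0 [ 26.4  21.7 118.6 -12.5  28.7 -52.2] [0.5 0.2 0.1]
pick 0.0 [ 25.   35.3 117.3 -20.1  16.7 -45.2] [0.5 0.2 0. ]
lift 0.0 [ 25.   21.8 115.7 -11.   31.3 -55.2] [0.5 0.2 0.2]
placepre 0.0 [ -6.8  46.8  81.9   3.4 107.7 -86.8] [ 0.5 -0.   0.2]
place 0.0 [ -6.8  51.9  81.4   3.3 103.1 -87.1] [ 0.5 -0.   0.1]
18
[[-0.38,0.42,-0.25,-2.3,-9.8,1.3,-1],[-0.41,0.44,-0.17,-2.3,-9.8,1.2,-1],[-0.42,0.45,-0.08,-2.2,-9.9,1.3,-1],[-0.42,0.47,0.01,-2.3,-9.8,1.3,-1],[-0.4,0.47,0.1,-2.3,-9.8,1.2,-1],[-0.36,0.47,0.18,-2.3,-9.8,1.3,-1],[-0.31,0.47,0.26,-2.2,-9.8,1.3,-1],[-0.26,0.47,0.33,-2.3,-9.9,1.2,-1],[-0.18,0.46,0.38,-2.3,-9.8,1.3,-1],[-0.07,0.3,0.28,0,-9.8,0,-1],[-0.02,0.29,0.29,0,-9.7,0,-1],[0.03,0.3,0.29,0,-9.8,0,-1],[0.08,0.29,0.28,0,-9.8,0,-1],[0.13,0.3,0.27,0,-9.8,0,-1],[0.17,0.29,0.23,0,-9.7,0,-1],[0.21,0.3,0.21,0,-9.8,0,-1],[0.23,0.29,0.17,0,-9.8,0,-1],[0.27,0.3,0.12,0,-9.8,0,-1]]
```

Request:
carry_out --deltas '[[[-0.4, 0.4, -0.2, -2.3, -9.8, 1.3, -1], [-0.4, 0.4, -0.2, -2.3, -9.8, 1.2, -1], [-0.4, 0.5, -0.1, -2.2, -9.9, 1.3, -1], [-0.4, 0.5, 0, -2.3, -9.8, 1.3, -1], [-0.4, 0.5, 0.1, -2.3, -9.8, 1.2, -1], [-0.4, 0.5, 0.2, -2.3, -9.8, 1.3, -1], [-0.3, 0.5, 0.3, -2.2, -9.8, 1.3, -1], [-0.3, 0.5, 0.3, -2.3, -9.9, 1.2, -1], [-0.2, 0.5, 0.4, -2.3, -9.8, 1.3, -1], [-0.1, 0.3, 0.3, 0, -9.8, 0, -1], [0, 0.3, 0.3, 0, -9.8, 0, -1], [0, 0.3, 0.3, 0, -9.8, 0, -1]]]'

```text
time_s: 5.03
tool_pos: [0.4776, 0.1945, 0.1632]
orientation: [[0.917, 0.256, -0.306], [0.308, 0.035, 0.951], [0.254, -0.966, -0.047]]
contact_force: [0.7, 0.1, -0.1]
gripper_width: 1.0
```

```bash
cat > t4.py <<'E'
from t2 import *
st(); d=o[:,1]; plan([(G-.11*d,o)],-1,amax=10.3)
E
python3 t4.py
```

```text
t 5.025 p [0.4776 0.1945 0.1632] q [ 22.9413  18.3321 119.4624  -8.2507  28.004   11.562 ] F [ 0.7332  0.085  -0.0754] T [-0.0318  0.1102 -0.054 ] g 1.0001368695242712
[[ 0.9171  0.2555 -0.306 ]
 [ 0.3076  0.035   0.9509]
 [ 0.2537 -0.9662 -0.0465]]
7
[[-0.13,0.32,0.31,0,-10.2,0.4,-1],[-0.07,0.32,0.33,0,-10.1,0.5,-1],[-0.01,0.32,0.34,0.1,-10.2,0.4,-1],[0.05,0.33,0.33,0,-10.1,0.4,-1],[0.11,0.32,0.32,0,-10.2,0.5,-1],[0.17,0.32,0.29,0,-10.1,0.4,-1],[0.22,0.32,0.26,0.1,-10.2,0.5,-1]]
```

Request:
carry_out --deltas '[[[-0.1, 0.3, 0.3, 0, -10.2, 0.4, -1], [-0.1, 0.3, 0.3, 0, -10.1, 0.5, -1], [0, 0.3, 0.3, 0.1, -10.2, 0.4, -1], [0, 0.3, 0.3, 0, -10.1, 0.4, -1], [0.1, 0.3, 0.3, 0, -10.2, 0.5, -1], [0.2, 0.3, 0.3, 0, -10.1, 0.4, -1], [0.2, 0.4, 0.3, 0, -10.2, 0.5, -1], [0, 0, 0, 0, 0, 0, -1]]]'

```text
time_s: 6.02
tool_pos: [0.4682, 0.2119, 0.1385]
orientation: [[0.023, 0.225, -0.974], [1.0, -0.005, 0.023], [0.0, -0.974, -0.225]]
contact_force: [0.2, -0.3, -0.8]
gripper_width: 1.001
```

Run:
```python
from t2 import *
p,oo=cur(); snap('wrist','pics/e_wrist'); np.savez('pics/e_tool.npz',p=p,o=oo); st(); wcam('pics/e_wrist','pics/e_tool.npz')
plan([(G,o)],-1,dmax=2)
```

```text
t 6.075 p [0.4684 0.2118 0.1387] q [ 26.277   21.5807 118.7241 -12.5486  28.6422 -51.8033] F [0.4864 0.6103 0.5997] T [0.0017 0.097  0.0765] g 1.0036108895471023
[[ 0.0256  0.2259 -0.9738]
 [ 0.9997 -0.0046  0.0252]
 [ 0.0012 -0.9741 -0.226 ]]
6
[[0.02,1.84,0.01,0,-0.1,0,-1],[0.03,1.84,0,0,-0.1,0,-1],[0.02,1.84,0.01,0,0,0,-1],[0.03,1.85,0.01,0,-0.1,0,-1],[0.02,1.84,0,0,-0.1,0,-1],[0.03,1.84,0.01,0.1,-0.1,0,-1]]
```

View pics/e_wrist.png

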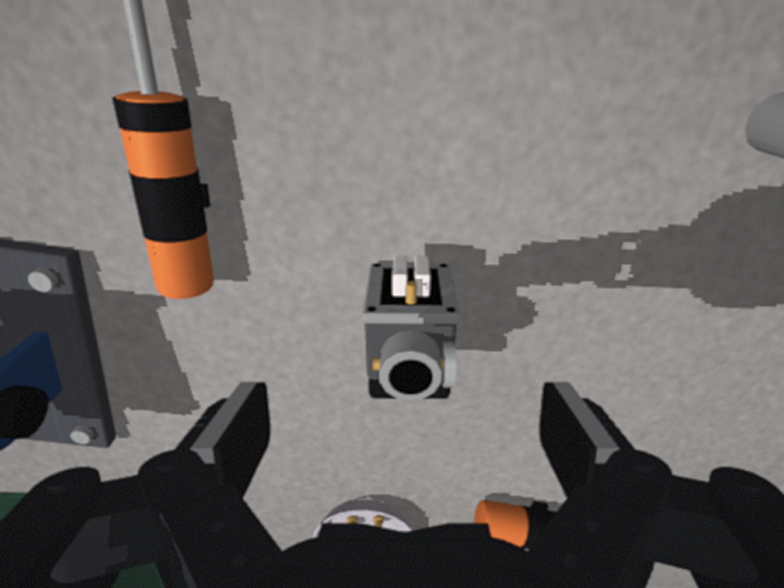

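Run:
```python
from h import *
W='pics/e_wrist'
print(onz(W,410/1.4,377/1.4,.072)); print(onz(W,363/1.4,318/1.4,.061),onz(W,456/1.4,316/1.4,.061))
print(onz(W,376/1.4,265/1.4,.005),onz(W,447/1.4,265/1.4,.005))
```

```text
[0.50596042 0.21352475 0.072     ]
[0.47977593 0.19241586 0.061     ] [0.47969989 0.23526174 0.061     ]
[0.4794283  0.19548162 0.005     ] [0.48037122 0.23564887 0.005     ]
```

Request:
carry_out --deltas '[[[0.05, 1.8, 0, 0, 0, 0, -1], [0.05, 1.9, 0, 0, 0, 0, -1], [0.05, 1.8, 0, 0, 0, 0, -1], [0, 1.9, 0, 0, 0, 0, -1], [0.05, 1.8, 0, 0, 0, 0, -1], [0.05, 1.8, 0, 0, 0, 0, -1], [0, 0, 0, 0, 0, 0, -1]]]'

```text
time_s: 6.95
tool_pos: [0.4933, 0.2132, 0.0309]
orientation: [[0.026, 0.225, -0.974], [1.0, -0.005, 0.025], [0.0, -0.974, -0.225]]
contact_force: [-0.6, 0.3, 0.4]
gripper_width: 0.996
```

Run:
```python
from t2 import *
snap('wrist','pics/f_wrist'); st(); print(G*1000)
```

```text
t 7.0 p [0.4935 0.2133 0.0316] q [ 25.1314  35.2662 117.234  -20.4094  16.7564 -44.4217] F [-0.3364 -0.4253  0.6721] T [-0.034   0.0967 -0.0263] g 0.9990214601162184
[[ 0.0249  0.226  -0.9738]
 [ 0.9997 -0.005   0.0244]
 [ 0.0006 -0.9741 -0.2261]]
[493.002  212.7269  31.    ]
```

View pics/f_wrist.png

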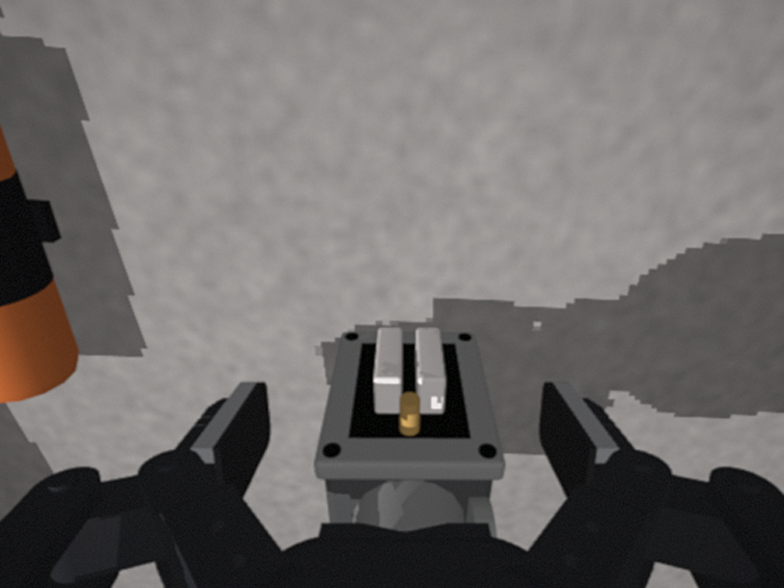

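Request:
carry_out --deltas '[[[0, 0, 0, 0, 0, 0, 1], [0, 0, 0, 0, 0, 0, 1], [0, 0, 0, 0, 0, 0, 1], [0, 0, 0, 0, 0, 0, 1]]]' --newtons 70

```text
time_s: 7.5
tool_pos: [0.4939, 0.2137, 0.0327]
orientation: [[0.023, 0.228, -0.973], [1.0, -0.004, 0.022], [0.001, -0.974, -0.228]]
contact_force: [-1.9, -1.1, 6.4]
gripper_width: 0.521
```

Run:
```python
from t2 import *
snap('wrist','pics/g_wrist'); st()
```

```text
t 7.55 p [0.4939 0.2138 0.0327] q [ 25.1548  35.1441 117.2482 -20.4591  16.7269 -44.4803] F [-1.7977 -0.3448  6.3686] T [-0.1637  0.1619 -0.0265] g 0.5199726501302976
[[ 0.0226  0.2282 -0.9734]
 [ 0.9997 -0.004   0.0223]
 [ 0.0012 -0.9736 -0.2282]]
```

View pics/g_wrist.png

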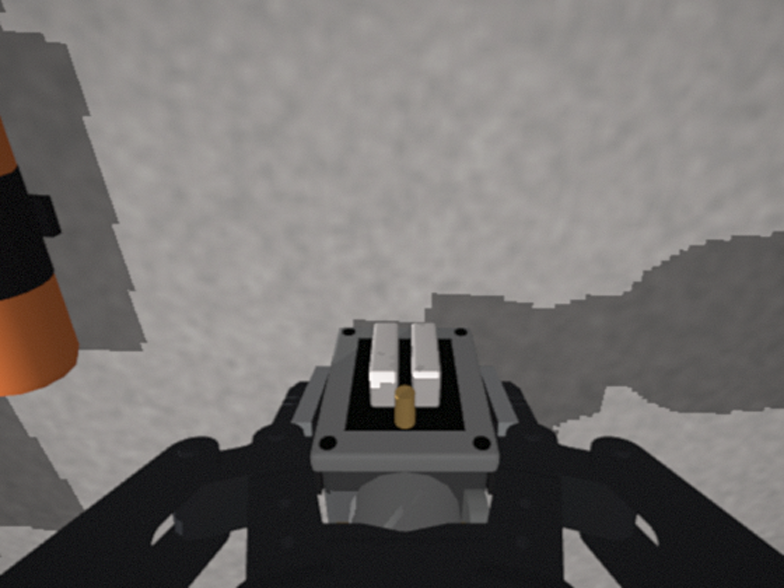

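```bash
cat > t5.py <<'E'
from h import *; from fk import *
np.set_printoptions(precision=4,suppress=True)
yw=np.radians(-1.3)
Rc=np.array([[np.cos(yw),-np.sin(yw),0],[np.sin(yw),np.cos(yw),0],[0,0,1]])
p_g=np.array([.4939,.2138,.0327]); o_g=rot((.0226,.9997,.0),(.2282,-.0045,-.9736))
C=np.array([.506,.2138-.0121*np.sin(yw)*-1*0,0]); C[1]=.2138+.0121*np.sin(yw)
pc=Rc.T@(p_g-C); oc=Rc.T@o_g
o_b,Rb=bedframe(.5318,-.0369,np.radians(-10.6),np.radians(20.5))
def tool_for(dx,dz,dy=0,tilt=0):  # carb pose offset uphill dx, off pad dz (m), pitch error
    t=R.from_rotvec(Rb[:,1]*np.radians(tilt)).as_matrix()
    Rcf=t@np.column_stack([-Rb[:,2],Rb[:,1],Rb[:,0]])
    # anchor: bottom of cover/bell corner
    org=o_b+(-.033+dx)*Rb[:,0]+(.030+dz)*Rb[:,2]+dy*Rb[:,1]
    return org+Rcf@pc,Rcf@oc
E
python3 - <<'E'
from t5 import *
print(pc)
p0,o0=cur()
a=plan([(p0+[0,0,.05],o0),(p0+[0.01,-.03,.12],o0)],1,dmax=4)
plan([tool_for(.015,.05)],1,p=a[0],o=a[1],amax=8.5)
print(tool_for(.015,.05))
E
```

```text
[-0.0121 -0.      0.0327]
4
[[0,-2.43,-0.57,0,0,0,1],[0.01,-2.44,-0.57,0,0,0,1],[-1.49,-3.29,-1.32,0,0,0,1],[-1.48,-3.28,-1.32,0,0,0,1]]
9
[[-2.4,-0.14,-0.11,7.7,1,-0.4,1],[-2.39,-0.17,-0.14,7.7,1.1,-0.4,1],[-2.39,-0.21,-0.15,7.7,1,-0.4,1],[-2.39,-0.25,-0.16,7.7,1,-0.4,1],[-2.38,-0.29,-0.17,7.7,1,-0.4,1],[-2.37,-0.33,-0.17,7.7,1.1,-0.4,1],[-2.37,-0.36,-0.17,7.7,1,-0.4,1],[-2.37,-0.41,-0.16,7.7,1,-0.4,1],[-2.35,-0.44,-0.15,7.7,1,-0.4,1]]
(array([ 0.5061, -0.0321,  0.167 ]), array([[ 0.1839, -0.8178, -0.5453],
       [ 0.9829,  0.1531,  0.102 ],
       [ 0.0001, -0.5548,  0.832 ]]))
```

Request:
carry_out --deltas '[[[0, -2.4, -0.6, 0, 0, 0, 1], [0, -2.4, -0.6, 0, 0, 0, 1], [-1.5, -3.3, -1.3, 0, 0, 0, 1], [-1.5, -3.3, -1.3, 0, 0, 0, 1], [0, 0, 0, 0, 0, 0, 1]]]'

```text
time_s: 8.18
tool_pos: [0.5053, 0.183, 0.1537]
orientation: [[0.024, 0.231, -0.973], [1.0, -0.003, 0.024], [0.003, -0.973, -0.231]]
contact_force: [0.2, 0.2, -4.9]
gripper_width: 0.519
```

Run:
```python
from t5 import *
snap('wrist','pics/h_wrist'); st()
```

```text
t 8.225 p [0.5042 0.183  0.152 ] q [ 21.2876  21.4725 116.0245  -9.7978  30.6234 -59.4172] F [ 0.3278  0.2132 -5.6188] T [-0.0026  0.3448 -0.0061] g 0.5165892297899477
[[ 0.0239  0.2284 -0.9733]
 [ 0.9997 -0.004   0.0236]
 [ 0.0014 -0.9736 -0.2284]]
```

View pics/h_wrist.png

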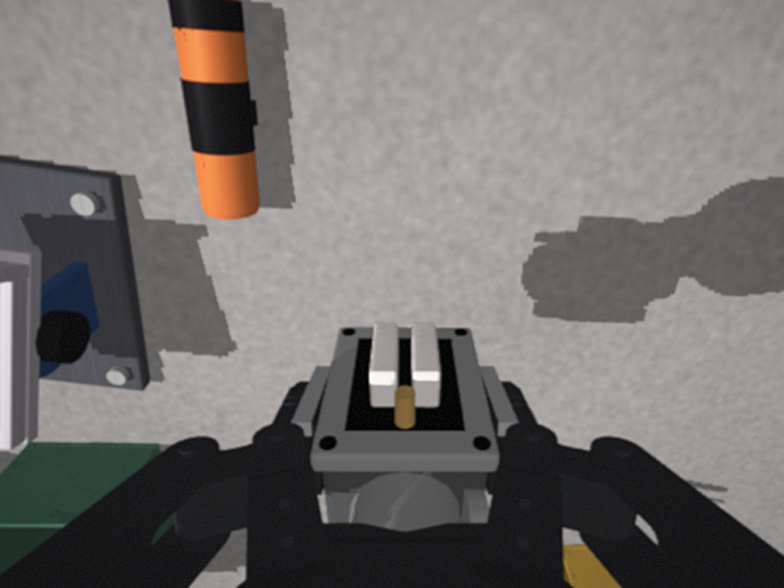

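Request:
carry_out --deltas '[[[-2.4, -0.1, -0.1, 7.7, 1, -0.4, 1], [-2.4, -0.2, -0.1, 7.7, 1.1, -0.4, 1], [-2.4, -0.2, -0.2, 7.7, 1, -0.4, 1], [-2.4, -0.3, -0.2, 7.7, 1, -0.4, 1], [-2.4, -0.3, -0.2, 7.7, 1, -0.4, 1], [-2.4, -0.3, -0.2, 7.7, 1.1, -0.4, 1], [-2.4, -0.4, -0.2, 7.7, 1, -0.4, 1], [-2.4, -0.4, -0.2, 7.7, 1, -0.4, 1], [-2.3, -0.4, -0.1, 7.7, 1, -0.4, 1], [0, 0, 0, 0, 0, 0, 1]]]'

```text
time_s: 9.48
tool_pos: [0.5066, -0.0347, 0.1612]
orientation: [[0.185, -0.82, -0.541], [0.983, 0.154, 0.103], [-0.002, -0.551, 0.835]]
contact_force: [-0.5, -0.3, -5.2]
gripper_width: 0.52
```

Run:
```python
from t5 import *
p,oo=cur(); snap('wrist','pics/i_wrist');snap('side','pics/i_side');snap('scene','pics/i_scene'); np.savez('pics/i_tool.npz',p=p,o=oo); st(); wcam('pics/i_wrist','pics/i_tool.npz')
crop('pics/i_side','pics/i_c2.png',240,150,440,300,4)
crop('pics/i_scene','pics/i_c1.png',150,140,350,290,4)
```

```text
t 9.625 p [ 0.5069 -0.0328  0.1643] q [ -6.7872  47.8977  81.7969   3.271  106.559  -86.9793] F [ 0.5388  0.3372 -4.0135] T [-0.1538 -0.9439 -0.0019] g 0.520670141776219
[[ 0.1831 -0.8182 -0.5449]
 [ 0.9831  0.1525  0.1015]
 [ 0.     -0.5543  0.8323]]
```

View pics/i_wrist.png

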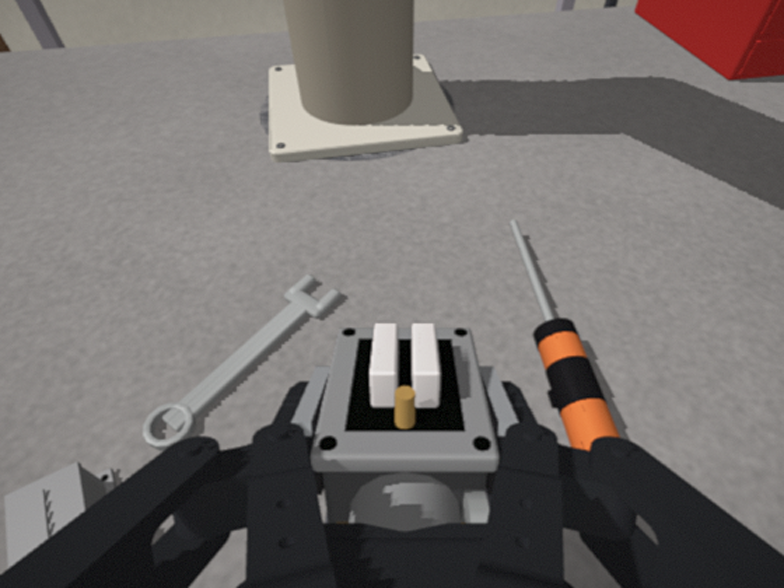

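View pics/i_c2.png

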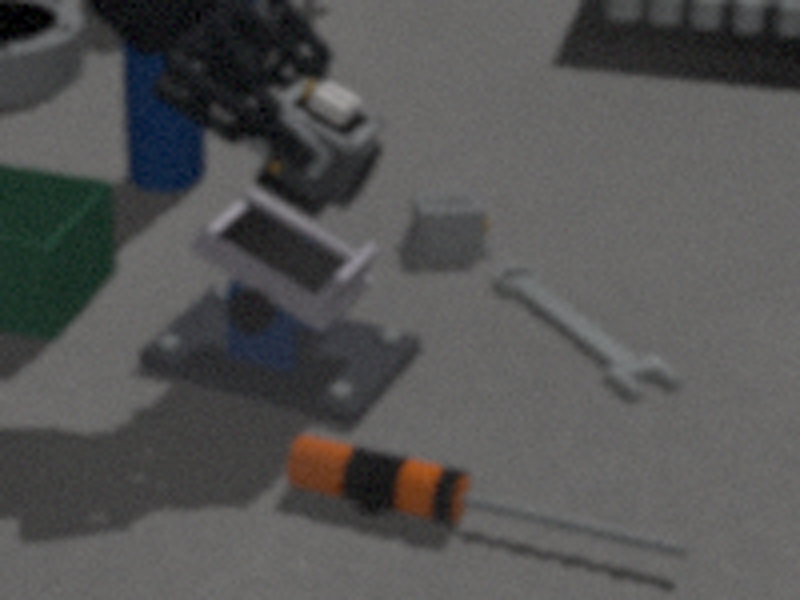

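View pics/i_c1.png

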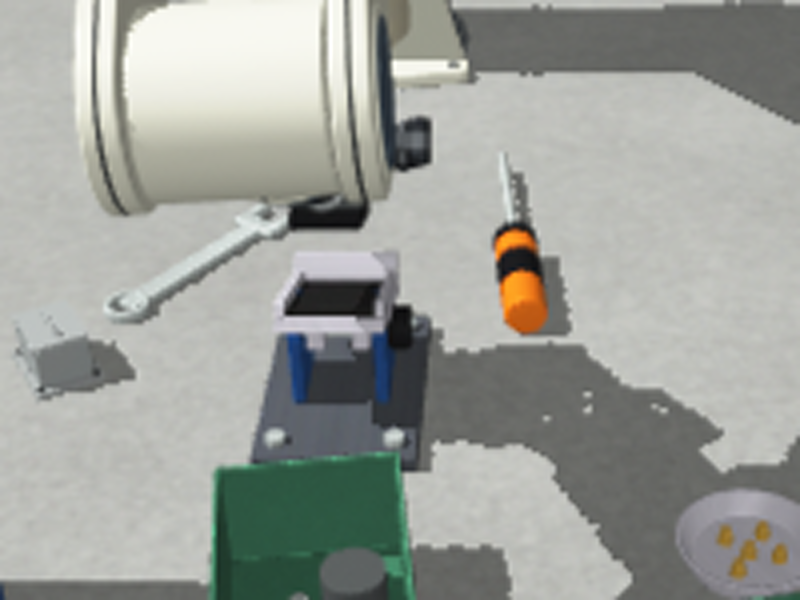

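Run:
```python
from t5 import *
a=plan([tool_for(.008,.010)],1,dmax=1.5)
print(o_b,tool_for(0,0)[0])
```

```text
3
[[0.02,0.51,-1.15,0,0,0,1],[0.02,0.5,-1.15,0,0,0,1],[0.02,0.51,-1.15,0,0,0,1]]
[ 0.5242 -0.0355  0.0756] [ 0.5095 -0.0327  0.1149]
```

Request:
carry_out --deltas '[[[0, 0.5, -1.1, 0, 0, 0, 1], [0, 0.5, -1.2, 0, 0, 0, 1], [0, 0.5, -1.1, 0, 0, 0, 1], [0, 0, 0, 0, 0, 0, 1]]]'

```text
time_s: 10.12
tool_pos: [0.5131, -0.0346, 0.1277]
orientation: [[0.184, -0.819, -0.543], [0.983, 0.153, 0.101], [0.0, -0.553, 0.833]]
contact_force: [0.4, -0.3, -5.2]
gripper_width: 0.521
```

Run:
```python
from t5 import *
snap('side','pics/j_side');st()
crop('pics/j_side','pics/j_c2.png',270,160,370,240,8)
print(Rb.T@(cur()[0]-tool_for(0,0)[0])*1000, Rb.T@env.state()['contact_force'])
```

```text
t 10.175 p [ 0.5133 -0.0346  0.1284] q [ -6.8835  51.1555  80.6784   3.196  104.4919 -87.1663] F [-0.3756  0.0715 -5.081 ] T [-0.1669 -0.9552  0.036 ] g 0.517710712294214
[[ 0.1837 -0.8187 -0.544 ]
 [ 0.983   0.1532  0.1014]
 [ 0.0004 -0.5533  0.8329]]
[ 8.595  -1.1875 11.1345] [-2.1376  0.0012 -4.6253]
```

View pics/j_c2.png

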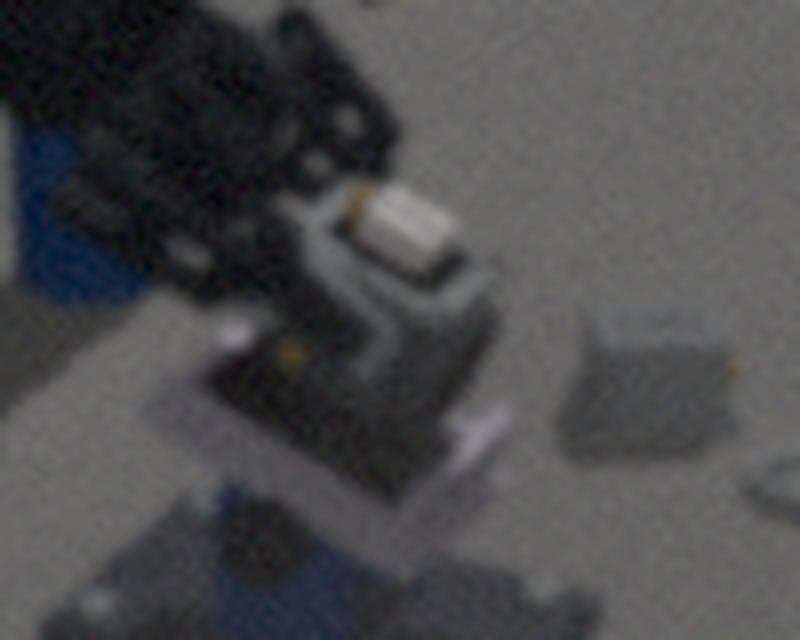

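Run:
```python
from t5 import *
o=cur()[1]; print('downhill',-o.T@Rb[:,0],'-n',-o.T@Rb[:,2])
```

```text
downhill [0.0001 0.974  0.2266] -n [-0.0004  0.2266 -0.974 ]
```

Request:
carry_out --deltas '[[[0.1, 0.1, -0.4, 0, 0, 0, 1], [0, 0.1, -0.4, 0, 0, 0, 1], [0, 0.2, 0.05, 0, 0, 0, 1], [0, 0.2, 0.05, 0, 0, 0, 1], [0, 0, 0, 0, 0, 0, 1]]]'

```text
time_s: 10.8
tool_pos: [0.5124, -0.0335, 0.1198]
orientation: [[0.184, -0.818, -0.545], [0.983, 0.153, 0.101], [0.0, -0.554, 0.832]]
contact_force: [-1.3, 0.8, -5.0]
gripper_width: 0.519
```

```bash
cat > rel.py <<'E'
from t5 import *
s=env.state(); st()
print('rel mm',Rb.T@(s['tool_pos']-tool_for(0,0)[0])*1000, 'Fbed',Rb.T@(s['contact_force']-np.array([0,0,-4.8])))
E
python3 rel.py
```

```text
t 10.8 p [ 0.5124 -0.0335  0.1198] q [ -6.8045  51.7435  80.8003   3.2534 103.7285 -87.1525] F [-1.3036  0.787  -5.0119] T [-0.2314 -0.8949  0.0132] g 0.5188110083603583
[[ 0.1837 -0.8182 -0.5447]
 [ 0.983   0.1532  0.1014]
 [ 0.0005 -0.5541  0.8325]]
rel mm [ 4.5884 -0.2238  3.52  ] Fbed [-1.41    0.5338  0.3009]
```

Feel downhill towards the lip.

Request:
carry_out --deltas '[[[0, 0.15, 0.03, 0, 0, 0, 1], [0, 0.15, 0.03, 0, 0, 0, 1], [0, 0.1, 0, 0, 0, 0, 1], [0, 0, 0, 0, 0, 0, 1]]]'

```text
time_s: 11.3
tool_pos: [0.509, -0.0328, 0.118]
orientation: [[0.184, -0.818, -0.545], [0.983, 0.153, 0.101], [0.001, -0.554, 0.832]]
contact_force: [1.0, 0.6, -5.3]
gripper_width: 0.52
```

```bash
python3 rel.py
python3 - <<'E'
from h import *
snap('side','pics/k_side'); crop('pics/k_side','pics/k_c2.png',270,160,370,240,8)
E
```

```text
t 11.3 p [ 0.509  -0.0328  0.118 ] q [ -6.7859  51.6624  81.3278   3.2658 103.2661 -87.1655] F [ 0.9692  0.5927 -5.3016] T [-0.1604 -0.9677  0.0436] g 0.5202306154503219
[[ 0.1837 -0.8181 -0.545 ]
 [ 0.983   0.1532  0.1014]
 [ 0.0005 -0.5543  0.8323]]
rel mm [ 0.7045 -0.1989  3.0468] Fbed [ 0.6145  0.7608 -0.7653]
```

View pics/k_c2.png

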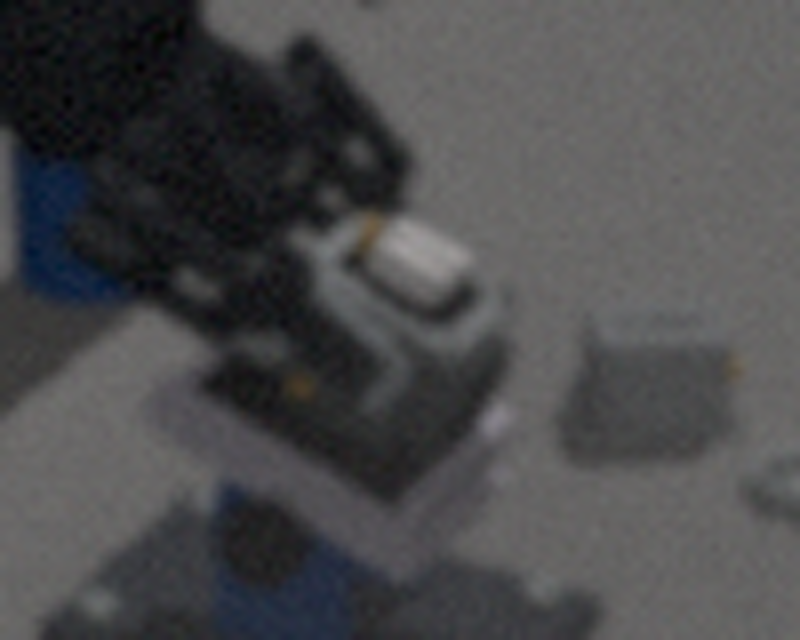

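Nearly at the lip (within ~1 mm by estimate). Step on.

Request:
carry_out --deltas '[[[0, 0.1, 0.02, 0, 0, 0, 1], [0, 0.1, 0.02, 0, 0, 0, 1], [0, 0, 0, 0, 0, 0, 1]]]'

```text
time_s: 11.72
tool_pos: [0.5087, -0.0328, 0.118]
orientation: [[0.184, -0.816, -0.548], [0.983, 0.153, 0.102], [0.001, -0.557, 0.83]]
contact_force: [5.7, -2.0, -0.1]
gripper_width: 0.524
```

```bash
python3 rel.py
```

```text
t 11.725 p [ 0.5087 -0.0328  0.118 ] q [ -6.7853  51.5391  81.4731   3.2643 103.0335 -87.1681] F [ 5.6789 -2.0161 -0.1294] T [-0.2111 -0.9573  0.0242] g 0.524492093101001
[[ 0.1838 -0.816  -0.548 ]
 [ 0.983   0.153   0.102 ]
 [ 0.0006 -0.5574  0.8303]]
rel mm [ 0.3914 -0.2074  3.1353] Fbed [ 7.2115 -0.9371  2.2901]
```

Request:
carry_out --deltas '[[[0, -0.1, -0.02, 0, 0, 0, 1], [0, 0, -0.1, 0, 0, 0, 1], [0, 0.04, -0.1, 0, 0, 0, 1], [0, 0.04, -0.1, 0, 0, 0, 1], [0, 0, 0, 0, 0, 0, 1]]]'

```text
time_s: 12.35
tool_pos: [0.5097, -0.0329, 0.1158]
orientation: [[0.184, -0.818, -0.545], [0.983, 0.153, 0.101], [0.001, -0.554, 0.832]]
contact_force: [5.6, -1.4, 5.2]
gripper_width: 0.523
```

```bash
python3 rel.py
```

```text
t 12.35 p [ 0.5097 -0.0329  0.1158] q [ -6.7884  51.8756  81.2156   3.2685 103.1539 -87.1799] F [ 5.605  -1.3633  5.2096] T [-0.0016 -0.1697  0.0464] g 0.5225340803289436
[[ 0.1837 -0.818  -0.5452]
 [ 0.983   0.1533  0.1013]
 [ 0.0007 -0.5545  0.8322]]
rel mm [ 0.5309 -0.1577  0.7387] Fbed [ 8.9008 -0.3089  7.3584]
```

Request:
carry_out --deltas '[[[0, 0.02, -0.1, 0, 0, 0, 1], [0, 0, 0, 0, 0, 0, 1]]]'

```text
time_s: 12.6
tool_pos: [0.5098, -0.033, 0.1158]
orientation: [[0.184, -0.819, -0.544], [0.983, 0.153, 0.101], [0.001, -0.553, 0.833]]
contact_force: [4.2, -1.6, 11.0]
gripper_width: 0.52
```

```bash
python3 rel.py
python3 - <<'E'
from h import *
p,o=cur(); snap('wrist','pics/l_wrist'); np.savez('pics/l_tool.npz',p=p,o=o); wcam('pics/l_wrist','pics/l_tool.npz')
snap('side','pics/l_side'); crop('pics/l_side','pics/l_c2.png',270,160,370,240,8)
E
```

```text
t 12.6 p [ 0.5098 -0.033   0.1158] q [ -6.7935  51.9298  81.1585   3.2695 103.2505 -87.1828] F [ 4.2051 -1.6068 10.9779] T [0.1379 0.536  0.0379] g 0.5196596581886067
[[ 0.1837 -0.8188 -0.5438]
 [ 0.983   0.1535  0.1011]
 [ 0.0007 -0.5531  0.8331]]
rel mm [ 0.6152 -0.1988  0.6857] Fbed [ 9.674  -0.8059 13.2277]
```

View pics/l_c2.png

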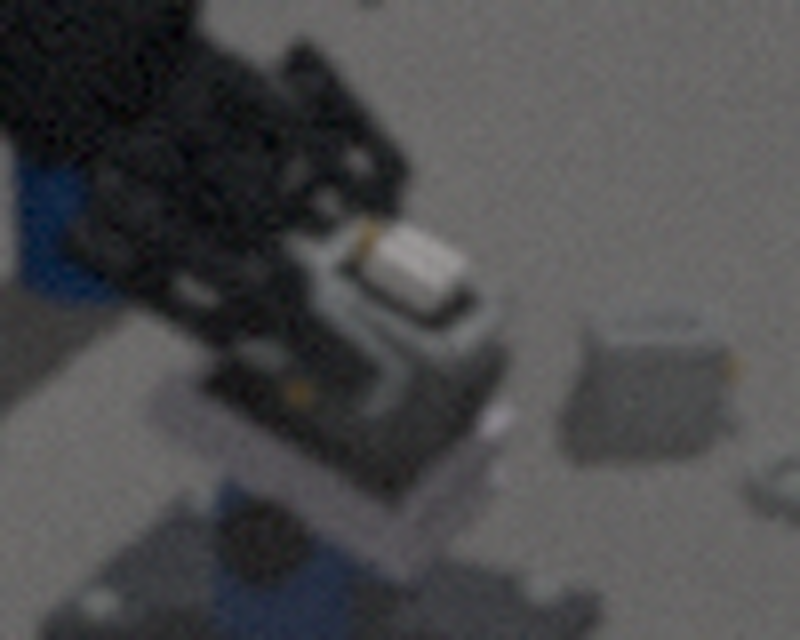

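View pics/l_wrist.png

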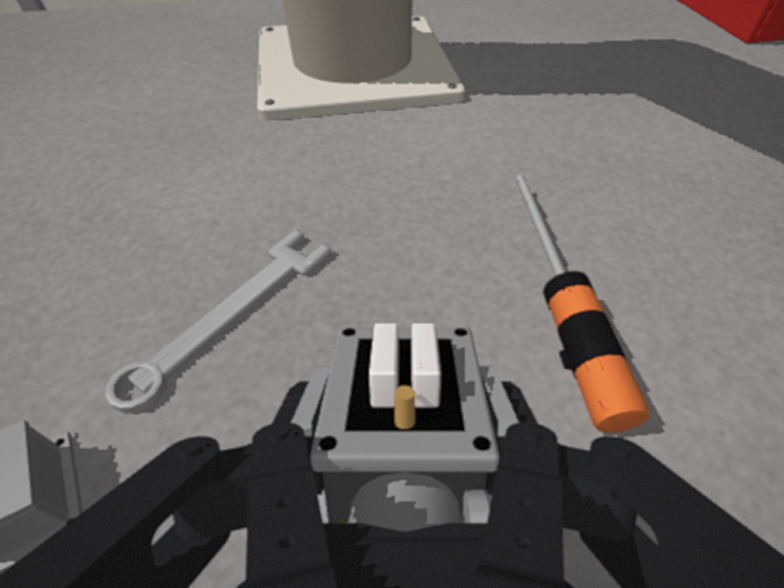

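Request:
carry_out --deltas '[[[0, -0.02, 0.1, 0, 0, 0, 1], [0, 0, 0, 0, 0, 0, -0.15], [0, 0, 0, 0, 0, 0, -0.3], [0, 0, 0, 0, 0, 0, -0.6], [0, 0, 0, 0, 0, 0, -0.8], [0, 0, 0, 0, 0, 0, -0.8]]]'

```text
time_s: 13.45
tool_pos: [0.509, -0.0329, 0.1146]
orientation: [[0.184, -0.818, -0.545], [0.983, 0.153, 0.101], [0.0, -0.554, 0.832]]
contact_force: [0.1, -0.8, -0.1]
gripper_width: 0.902
```

```bash
python3 rel.py
python3 - <<'E'
from h import *
p,o=cur(); snap('wrist','pics/m_wrist'); np.savez('pics/m_tool.npz',p=p,o=o); wcam('pics/m_wrist','pics/m_tool.npz')
E
```

```text
t 13.45 p [ 0.509  -0.0329  0.1146] q [ -6.787   51.9442  81.2905   3.2598 103.0377 -87.1789] F [ 0.0866 -0.7789 -0.1076] T [-0.0557 -0.4039 -0.0021] g 0.9021208841070516
[[ 0.1837 -0.8182 -0.5447]
 [ 0.983   0.1532  0.1014]
 [ 0.0005 -0.5541  0.8325]]
rel mm [-0.4706 -0.2221 -0.141 ] Fbed [ 1.8572 -0.7497  4.3152]
```

View pics/m_wrist.png

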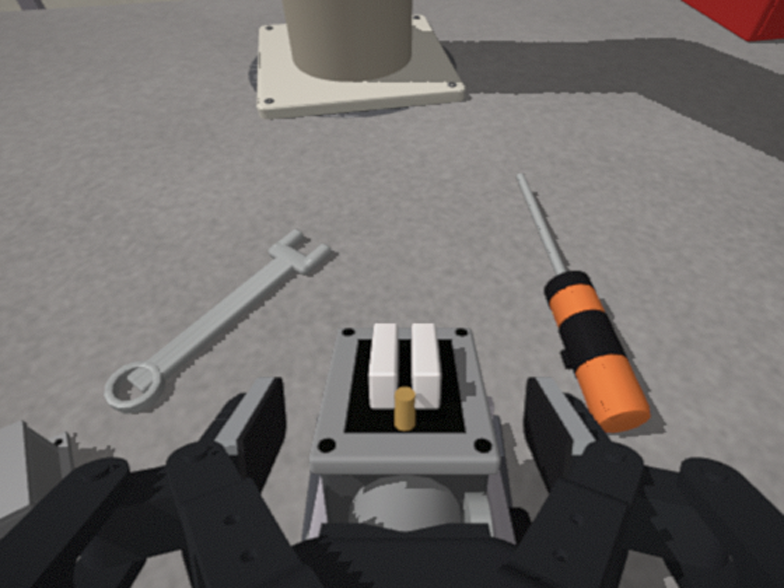

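```bash
cat > t6.py <<'E'
from t5 import *
Bw=np.array([.4647,-.2196,0]); by=np.radians(20.4)
Rw=np.array([[np.cos(by),-np.sin(by),0],[np.sin(by),np.cos(by),0],[0,0,1]])
def pw_ow(tilt,h): # tool in bowl frame ; tilt>0: tool y leans toward -x (points down and to -x)
    t=np.radians(tilt); return np.array([0,0,h]),rot((0,1,0),(-np.sin(t),0,-np.cos(t)))
# seated bowl pose
seat=(o_b+.058*Rb[:,2],Rb)
E
cat > t7.py <<'E'
from t6 import *
np.set_printoptions(precision=1,suppress=True)
for tilt in (0,10,20):
    p,o=pw_ow(tilt,.026); q=[D[1][0]-[0,0,0,0,0,180]]
    for nm,P,O in (('pre',Bw+[0,0,.08]+p,Rw@o),('pick',Bw+p,Rw@o),('hover',seat[0]+.06*Rb[:,2]+Rb@p,Rb@o),('place',seat[0]+Rb@p,Rb@o)):
        e=ik(P,O,q); q=[e[1]]; print(tilt,nm,round(e[0],4),e[1])
E
python3 t7.py
python3 - <<'E'
from t5 import *
p,o=cur(); a=plan([(p-.10*o[:,1]+.01*o[:,2],o)],-1,dmax=3.5)
E
```

```text
0 pre 0.0 [ -26.6   27.9  112.3   -0.    39.8 -137. ]
0 pick 0.0 [ -26.6   36.5  113.     0.    30.5 -137. ]
0 hover 0.0 [ -3.    8.7 125.7  -6.2  25.5 -77.3]
0 place 0.0 [ -3.4  17.1 125.5  -8.5  17.2 -75.2]
10 pre 0.0 [ -22.9   30.4  108.    -9.    49.3 -126.9]
10 pick 0.0 [ -22.9   38.5  108.5  -10.5   40.7 -124.8]
10 hover 0.0 [ -3.9  11.2 119.8  -2.   38.5 -81.8]
10 place 0.0 [ -4.2  18.8 119.6  -2.3  31.2 -81.8]
20 pre 0.0 [ -19.7   33.9  103.5  -14.9   59.1 -120.6]
20 pick 0.0 [ -19.7   41.5  103.8  -16.4   51.4 -118. ]
20 hover 0.0 [ -4.6  14.8 114.   -0.1  50.7 -83.9]
20 place 0.0 [ -4.8  21.7 113.7  -0.1  44.2 -84.2]
3
[[0,-3.33,0.33,0,0,0,-1],[0,-3.34,0.34,0,0,0,-1],[0,-3.33,0.33,0,0,0,-1]]
```

Request:
carry_out --deltas '[[[0, -3.3, 0.3, 0, 0, 0, -1], [0, -3.3, 0.3, 0, 0, 0, -1], [0, -3.3, 0.3, 0, 0, 0, -1], [0, 0, 0, 0, 0, 0, -1]]]'

```text
time_s: 14.0
tool_pos: [0.5869, -0.0475, 0.1781]
orientation: [[0.184, -0.816, -0.549], [0.983, 0.153, 0.102], [0.001, -0.558, 0.83]]
contact_force: [-0.3, 0.2, -0.4]
gripper_width: 0.999
```

Run:
```python
from t6 import *
st()
plan([((.50,-.06,.27),rot((.09,1,0),(-.05,0,-1)))],-1,dmax=5,amax=8)
```

```text
t 14.0 p [ 0.5869 -0.0475  0.1781] q [ -7.1585  52.6887  68.6301   3.1653 114.6832 -86.7911] F [-0.314  0.204 -0.433] T [-0.0718 -0.4057 -0.0112] g 0.9992030954511122
[[ 0.1839 -0.8156 -0.5486]
 [ 0.9829  0.153   0.102 ]
 [ 0.0007 -0.558   0.8299]]
7
[[-0.4,0.25,1.75,-7.6,-0.7,0.4,-1],[-0.38,0.02,1.78,-7.6,-0.7,0.4,-1],[-0.36,-0.21,1.76,-7.6,-0.7,0.4,-1],[-0.35,-0.44,1.73,-7.6,-0.7,0.4,-1],[-0.32,-0.66,1.66,-7.6,-0.7,0.4,-1],[-0.31,-0.88,1.56,-7.6,-0.7,0.4,-1],[-0.3,-1.07,1.44,-7.6,-0.7,0.4,-1]]
```

Request:
carry_out --deltas '[[[-0.4, 0.2, 1.8, -7.6, -0.7, 0.4, -1], [-0.4, 0, 1.8, -7.6, -0.7, 0.4, -1], [-0.4, -0.2, 1.8, -7.6, -0.7, 0.4, -1], [-0.3, -0.4, 1.7, -7.6, -0.7, 0.4, -1], [-0.3, -0.7, 1.7, -7.6, -0.7, 0.4, -1], [-0.3, -0.9, 1.6, -7.6, -0.7, 0.4, -1], [-0.3, -1.1, 1.4, -7.6, -0.7, 0.4, -1], [0, 0, 0, 0, 0, 0, -1]]]'

```text
time_s: 15.0
tool_pos: [0.4954, -0.0591, 0.2713]
orientation: [[0.09, -0.054, -0.994], [0.996, 0.005, 0.09], [0.0, -0.999, 0.054]]
contact_force: [-0.1, -0.1, 0.2]
gripper_width: 0.994
```

Run:
```python
from h import *
p,o=cur(); snap('wrist','pics/n_wrist'); np.savez('pics/n_tool.npz',p=p,o=o); wcam('pics/n_wrist','pics/n_tool.npz'); st()
snap('side','pics/n_side'); crop('pics/n_side','pics/n_c2.png',270,160,370,240,8)
```

```text
t 15.05 p [ 0.4969 -0.0593  0.271 ] q [ -8.093   13.6298 106.0019  -0.1464  63.5402 -92.8625] F [ 0.2906  0.0844 -0.0234] T [ 0.0169 -0.0395  0.0178] g 0.9963791838094886
[[ 0.09   -0.0551 -0.9944]
 [ 0.9959  0.0055  0.0898]
 [ 0.0005 -0.9985  0.0554]]
```

View pics/n_wrist.png

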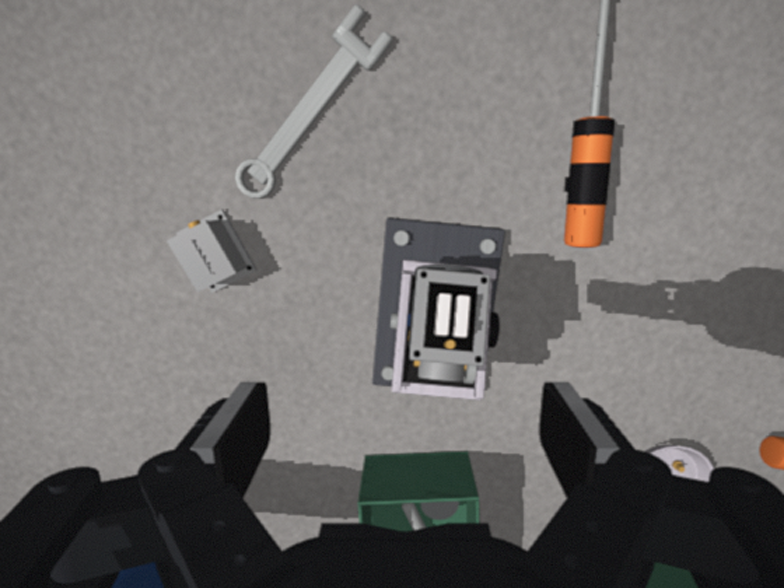

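View pics/n_c2.png

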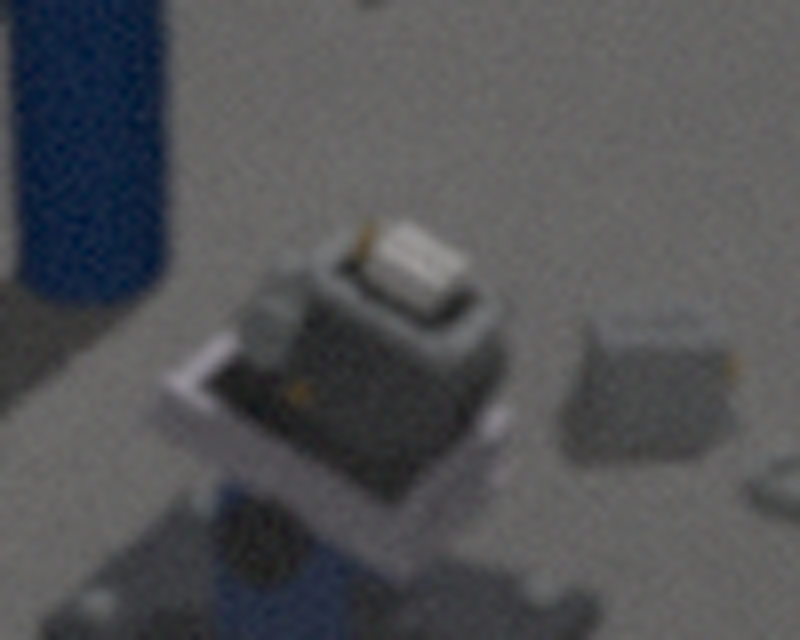

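Run:
```python
from h import *
crop('pics/n_wrist','pics/n_c1.png',275,180,365,290,6.5)
crop('pics/n_wrist','pics/n_c3.png',110,140,210,220,7)
```

```text
(no output)
```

View pics/n_c1.png

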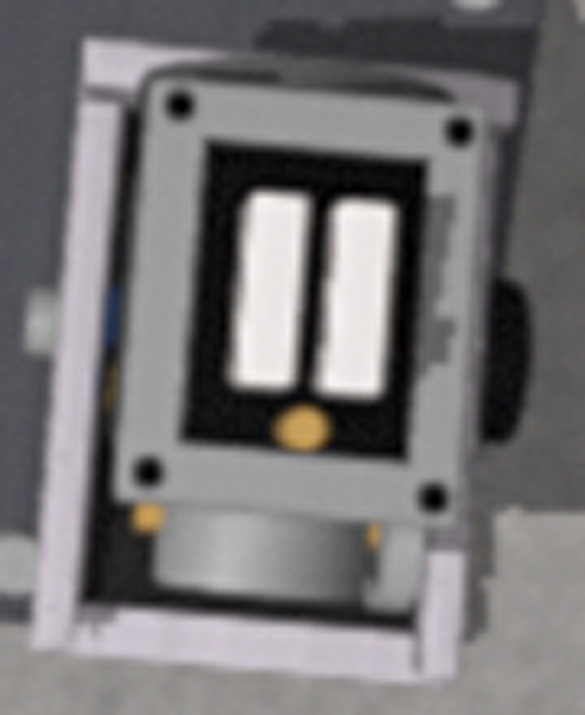

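View pics/n_c3.png

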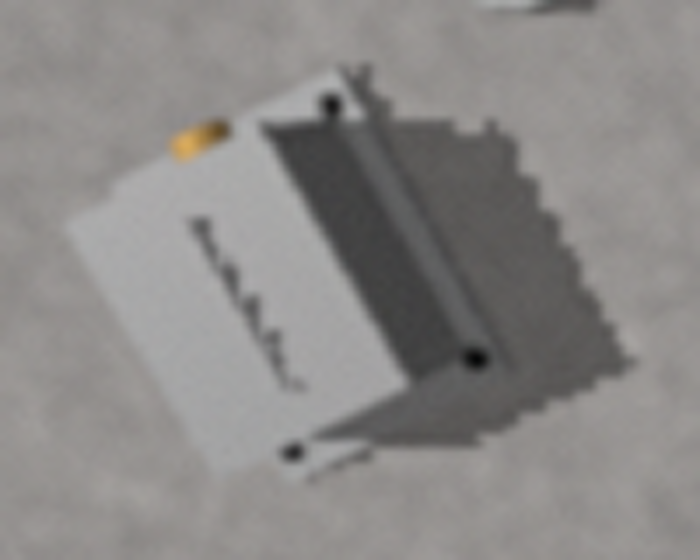

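Run:
```python
from t6 import *
W='pics/n_wrist'
g=lambda x,y:(275+x/6.5,180+y/6.5)
def onplane(q,c,n):
    o,d=ray(W,*q); return o+d*((c-o)@n)/(d@n)
c=seat[0]; n=Rb[:,2]
H={k:Rb.T@(onplane(g(*v),c,n)-c)*1000 for k,v in dict(TL=(180,105),TR=(459,131),BL=(148,472),BR=(432,498),fl=(315,295)).items()}
for k,v in H.items(): print(k,v)
m=np.mean([H[k] for k in ('TL','TR','BL','BR')],axis=0); print('centre',m)
a=H['BL']-H['TL'];b=H['BR']-H['TR'];e=H['TR']-H['TL'];f=H['BR']-H['BL']
print('lens',[np.linalg.norm(v) for v in (a,b,e,f)],'yaw',[np.degrees(np.arctan2(v[1],v[0])) for v in (a,b)],[np.degrees(np.arctan2(-v[0],v[1])) for v in (e,f)])
# bowl
g2=lambda x,y:(110+x/7,140+y/7)
bl={k:onz(W,*g2(*v),z) for k,(v,z) in dict(h1=((331,104),.004),h2=((475,358),.004),h3=((292,452),.004),t1=((265,125),.034),t2=((410,385),.034),t3=((217,475),.034),t4=((68,225),.034)).items()}
for k,v in bl.items(): print(k,v)
print('ctr holes',(bl['h1']+bl['h3'])/2,'ctr top',np.mean([bl[k] for k in('t1','t2','t3','t4')],axis=0))
v=bl['h2']-bl['h1'];print('yaw',np.degrees(np.arctan2(v[1],v[0])),np.linalg.norm(v)); v=bl['h2']-bl['h3'];print(np.degrees(np.arctan2(-v[0],v[1])),np.linalg.norm(v))
v=bl['t2']-bl['t1'];print('yaw',np.degrees(np.arctan2(v[1],v[0])));v=bl['t3']-bl['t4'];print('yaw',np.degrees(np.arctan2(v[1],v[0])))
```

```text
TL [-23.2417 -18.5821  -0.    ]
TR [-23.2789  18.2539   0.    ]
BL [ 24.7027 -18.6598  -0.    ]
BR [24.751  18.0743 -0.    ]
fl [ 0.0112  1.008  -0.    ]
centre [ 0.7333 -0.2284 -0.    ]
lens [np.float64(47.9444113950904), np.float64(48.03018807029745), np.float64(36.83603062516285), np.float64(36.73413718220979)] yaw [np.float64(-0.09287931752191259), np.float64(-0.214279305158874)] [np.float64(0.057845248805037344), np.float64(-0.07535817157556267)]
h1 [ 0.4369 -0.2095  0.004 ]
h2 [ 0.4818 -0.1927  0.004 ]
h3 [ 0.4953 -0.2273  0.004 ]
t1 [ 0.4385 -0.2085  0.034 ]
t2 [ 0.4811 -0.1932  0.034 ]
t3 [ 0.4928 -0.2268  0.034 ]
t4 [ 0.451  -0.2423  0.034 ]
ctr holes [ 0.4661 -0.2184  0.004 ] ctr top [ 0.4658 -0.2177  0.034 ]
yaw 20.52400576031937 0.047945565958251564
21.36464676557001 0.037144287794469676
yaw 19.7089385850598
yaw 20.28750906016526
```

```bash
sed -i 's/Bw=.*; by=.*/Bw=np.array([.4654,-.2189,0]); by=np.radians(20.5)/' t6.py
python3 - <<'E'
from t6 import *
print('ring',[Rw.T@(onz('pics/n_wrist',u/1.4,v/1.4,.004)-Bw)*1000 for u,v in ((258,178),(240,165),(250,195))])
p,o=pw_ow(15,.027); P,O=Bw+Rw@p,Rw@o
pre=P-.07*O[:,1]
plan([(pre,O)],-1,dmax=4,amax=7)
np.savez('bp.npz',P=P,O=O)
E
```

```text
ring [array([-37.062 ,  63.2443,   4.    ]), array([-52.3906,  55.0991,   4.    ]), array([-28.0686,  50.4021,   4.    ])]
6
[[-2.57,2.93,-0.14,1.9,-4.2,0.7,-1],[-2.53,2.96,-0.04,2,-4.3,0.7,-1],[-2.51,2.98,0.04,1.9,-4.2,0.6,-1],[-2.46,3.02,0.12,1.9,-4.2,0.7,-1],[-2.42,3.05,0.2,2,-4.2,0.7,-1],[-2.36,3.09,0.27,1.9,-4.3,0.7,-1]]
```

Request:
carry_out --deltas '[[[-2.6, 2.9, -0.1, 1.9, -4.2, 0.7, -1], [-2.5, 3, 0, 2, -4.3, 0.7, -1], [-2.5, 3, 0, 1.9, -4.2, 0.6, -1], [-2.5, 3, 0.1, 1.9, -4.2, 0.7, -1], [-2.4, 3.1, 0.2, 2, -4.2, 0.7, -1], [-2.4, 3.1, 0.3, 1.9, -4.3, 0.7, -1], [0, 0, 0, 0, 0, 0, -1]]]'

```text
time_s: 15.98
tool_pos: [0.4815, -0.2136, 0.0907]
orientation: [[-0.349, -0.247, -0.904], [0.937, -0.088, -0.338], [0.004, -0.965, 0.262]]
contact_force: [-0.7, -0.8, 0.2]
gripper_width: 0.998
```

Run:
```python
from t6 import *
p,o=cur(); snap('wrist','pics/o_wrist'); np.savez('pics/o_tool.npz',p=p,o=o); wcam('pics/o_wrist','pics/o_tool.npz'); st()
b=np.load('bp.npz'); plan([(b['P'],b['O'])],-1,dmax=2)
```

```text
t 16.025 p [ 0.4822 -0.2132  0.0922] q [ -20.0177   34.2705  103.9607  -11.9172   54.0425 -122.3818] F [ 0.2972  0.5509 -0.6154] T [ 0.0534 -0.0602 -0.034 ] g 0.9970767852235867
[[-0.3485 -0.2447 -0.9048]
 [ 0.9373 -0.0887 -0.3371]
 [ 0.0022 -0.9655  0.2603]]
4
[[0.01,1.69,0,0,0,0,-1],[0.01,1.69,0.01,0,0,0.1,-1],[0.01,1.69,0,-0.1,0,0,-1],[0.01,1.68,0.01,0,-0.1,0,-1]]
```

View pics/o_wrist.png

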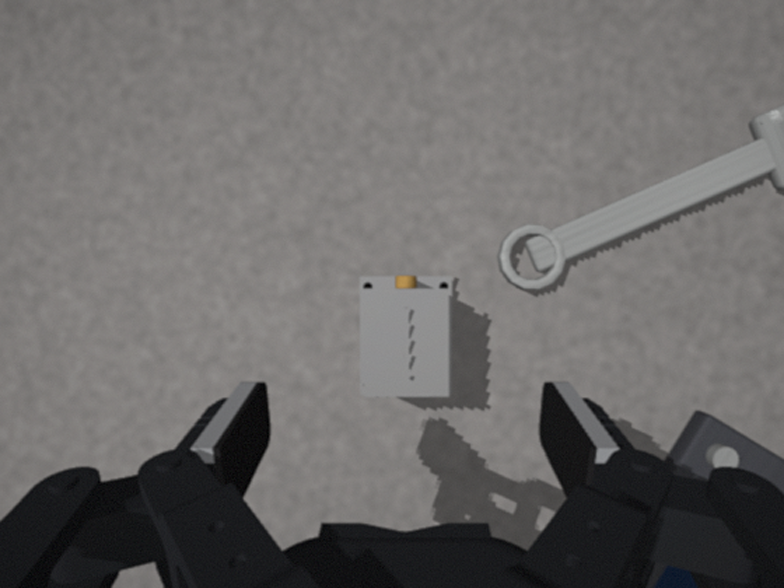

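Request:
carry_out --deltas '[[[0, 1.7, 0, 0, 0, 0, -1], [0, 1.7, 0, 0, 0, 0, -1], [0, 1.7, 0, 0, 0, 0, -1], [0, 1.7, 0, 0, 0, 0, -1], [0, 0, 0, 0, 0, 0, -1]]]'

```text
time_s: 16.65
tool_pos: [0.465, -0.2191, 0.0273]
orientation: [[-0.35, -0.243, -0.904], [0.937, -0.09, -0.339], [0.001, -0.966, 0.259]]
contact_force: [-0.8, 0.4, 0.5]
gripper_width: 1.001
```

Run:
```python
from t6 import *
snap('wrist','pics/p_wrist'); st(); b=np.load('bp.npz'); print(b['P'])
print(Rw.T@(cur()[0]-Bw))
```

```text
t 16.7 p [ 0.4659 -0.2194  0.0281] q [ -21.1527   39.7422  106.1178  -13.739    46.2567 -121.1036] F [-0.3779  0.0526 -0.1006] T [ 0.0267 -0.1195 -0.0185] g 1.0014601270972112
[[-0.3506 -0.2417 -0.9048]
 [ 0.9365 -0.0904 -0.3387]
 [ 0.     -0.9661  0.2581]]
[ 0.4654 -0.2189  0.027 ]
[ 0.0003 -0.0006  0.0281]
```

View pics/p_wrist.png

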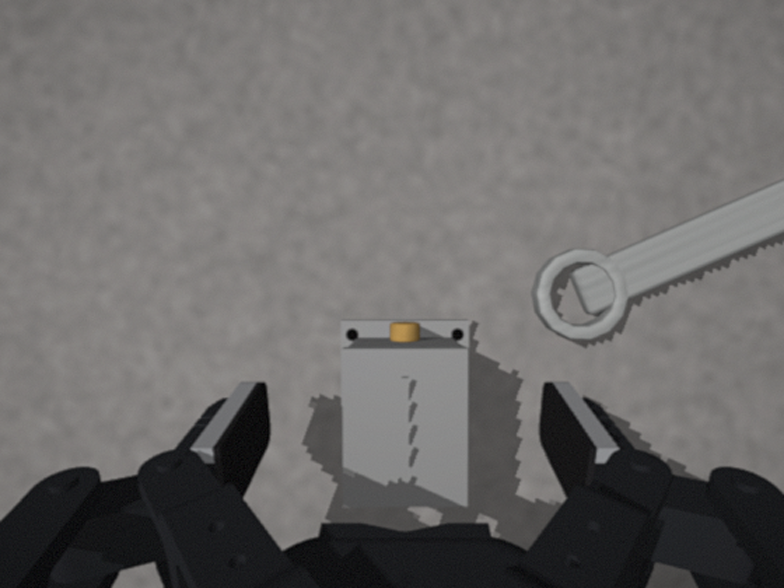

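Request:
carry_out --deltas '[[[0, 0, 0, 0, 0, 0, 1], [0, 0, 0, 0, 0, 0, 1], [0, 0, 0, 0, 0, 0, 1], [0, 0, 0, 0, 0, 0, 1], [0, 0, 0, 0, 0, 0, 1]]]' --newtons 60

```text
time_s: 17.32
tool_pos: [0.467, -0.2196, 0.0294]
orientation: [[-0.351, -0.239, -0.905], [0.936, -0.091, -0.339], [-0.002, -0.967, 0.256]]
contact_force: [0.2, 1.3, 7.3]
gripper_width: 0.407
```

Run:
```python
from t6 import *
snap('wrist','pics/q_wrist'); st()
```

```text
t 17.375 p [ 0.467  -0.2196  0.0294] q [ -21.1316   39.6135  106.0691  -13.7323   46.2815 -121.1061] F [0.6586 0.7714 6.0277] T [ 0.2444  0.0627 -0.026 ] g 0.4099055386618183
[[-0.3508 -0.2393 -0.9053]
 [ 0.9364 -0.0915 -0.3387]
 [-0.0017 -0.9666  0.2562]]
```

View pics/q_wrist.png

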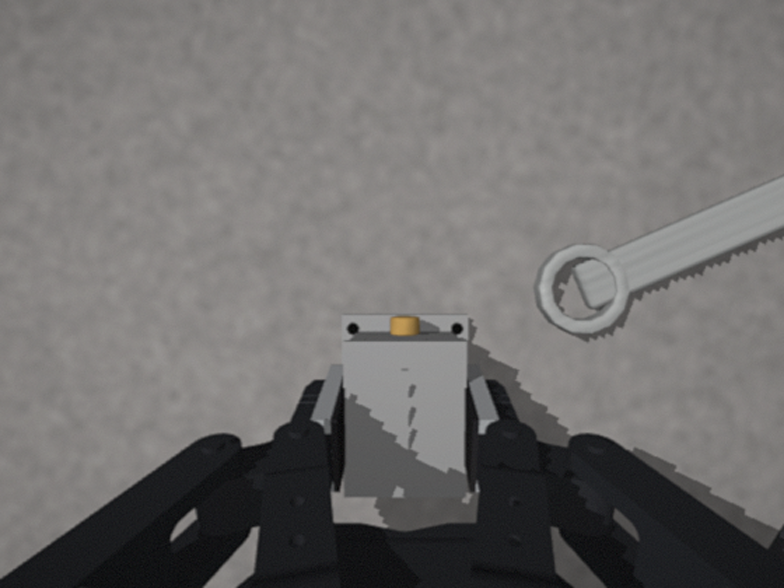

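Run:
```python
from t6 import *
p,o=cur(); np.savez('pics/q_tool.npz',p=p,o=o); wcam('pics/q_wrist','pics/q_tool.npz')
a=onz('pics/q_wrist',352/1.4,328/1.4,.004);b=onz('pics/q_wrist',457/1.4,328/1.4,.004)
print(a,b,np.linalg.norm(a-b)); yx=(b-a)/np.linalg.norm(b-a); bx=np.array([yx[1],-yx[0],0]); print('yaw',np.degrees(np.arctan2(bx[1],bx[0])))
m=(a+b)/2; org=m+.024*bx; org[2]=0; print('origin',org)
# relative
y2=np.arctan2(bx[1],bx[0]); 
toolyaw=np.arctan2(-o[0,0],o[1,0]); print('tool yaw',np.degrees(toolyaw))
Rw2=R.from_euler('z',toolyaw).as_matrix()
print('pw',Rw2.T@(p-org)*1000,'ow',Rw2.T@o)
```

```text
[ 0.4497 -0.2459  0.004 ] [ 0.4366 -0.211   0.004 ] 0.037262009683989225
yaw 20.55790727309144
origin [ 0.4656 -0.22    0.    ]
tool yaw 20.538996213272334
pw [ 1.464  -0.1034 29.4169] ow [[-0.     -0.2562 -0.9666]
 [ 1.     -0.0017  0.0004]
 [-0.0017 -0.9666  0.2562]]
```

```bash
cat > t8.py <<'E'
from t6 import *
pw=np.array([.0014,0,.0294]); t=np.radians(14.8); ow=rot((0,1,0),(-np.sin(t),0,-np.cos(t)))
fc=seat[0]+.0007*Rb[:,0]-.0002*Rb[:,1]
def bowl_tool(dx,dz,dy=0,pitch=0):
    Rr=R.from_rotvec(Rb[:,1]*np.radians(pitch)).as_matrix()@Rb
    return fc+dx*Rb[:,0]+dy*Rb[:,1]+dz*Rb[:,2]+Rr@pw, Rr@ow
def rel():
    s=env.state(); T=bowl_tool(0,0); st()
    print('rel mm',Rb.T@(s['tool_pos']-T[0])*1000,'rotvec bed deg',Rb.T@T[1]@np.degrees(R.from_matrix(T[1].T@s['orientation']).as_rotvec()),'Fbed',Rb.T@s['contact_force'],'Tbed',Rb.T@s['wrist_torque'])
E
python3 - <<'E'
from t8 import *
p,o=cur()
a=plan([(p+[0,0,.05],o),(p+[0.01,.03,.13],o)],1,dmax=4)
a=plan([bowl_tool(0,.045)],1,p=a[0],o=a[1],amax=6,dmax=4)
print(bowl_tool(0,.045),a)
E
```

```text
5
[[0,-2.42,0.64,0,0,0,1],[-0.01,-2.41,0.64,0,0,0,1],[0.82,-2.75,0.04,0,0,0,1],[0.81,-2.75,0.05,0,0,0,1],[0.82,-2.75,0.04,0,0,0,1]]
7
[[2.15,-0.79,-0.68,-2.9,4.5,-0.4,1],[2.2,-0.74,-0.55,-2.8,4.4,-0.3,1],[2.24,-0.71,-0.41,-2.9,4.5,-0.4,1],[2.28,-0.67,-0.27,-2.8,4.4,-0.4,1],[2.3,-0.65,-0.13,-2.9,4.5,-0.4,1],[2.3,-0.63,0.02,-2.9,4.4,-0.3,1],[2.3,-0.63,0.17,-2.8,4.5,-0.4,1]]
(array([ 0.4805, -0.0275,  0.2004]), array([[ 0.184 ,  0.0976, -0.9781],
       [ 0.9829, -0.0183,  0.183 ],
       [ 0.    , -0.9951, -0.0993]])) (array([ 0.4805, -0.0275,  0.2004]), array([[ 0.184 ,  0.0975, -0.9781],
       [ 0.9829, -0.018 ,  0.1831],
       [ 0.0002, -0.9951, -0.0992]]))
```

Request:
carry_out --deltas '[[[0, -2.4, 0.6, 0, 0, 0, 1], [0, -2.4, 0.6, 0, 0, 0, 1], [0.8, -3.2, 0.1, 0, 0, 0, 1], [0.8, -3.2, 0.1, 0, 0, 0, 1], [0.8, -3.2, 0, 0, 0, 0, 1], [0, 0, 0, 0, 0, 0, 1]]]'

```text
time_s: 18.12
tool_pos: [0.4815, -0.1886, 0.1735]
orientation: [[-0.352, -0.236, -0.906], [0.936, -0.093, -0.339], [-0.004, -0.967, 0.253]]
contact_force: [-0.6, -1.1, -2.3]
gripper_width: 0.41
```

Run:
```python
from t8 import *
st()
a=plan([bowl_tool(0,.045)],1,amax=5.5,dmax=4)
p,oo=cur(); snap('wrist','pics/r_wrist')
```

```text
t 18.125 p [ 0.4815 -0.1886  0.1735] q [ -17.7066   26.3173  103.6503  -10.4443   61.9152 -122.3857] F [-0.6481 -1.1436 -2.2681] T [ 0.0556 -0.1858  0.019 ] g 0.40951840233124803
[[-0.3517 -0.2359 -0.9059]
 [ 0.9361 -0.0926 -0.3394]
 [-0.0038 -0.9674  0.2533]]
7
[[2.16,-0.58,-0.67,-2.8,4.5,-0.4,1],[2.21,-0.54,-0.53,-2.9,4.4,-0.4,1],[2.24,-0.5,-0.38,-2.8,4.5,-0.3,1],[2.28,-0.47,-0.23,-2.8,4.5,-0.4,1],[2.28,-0.45,-0.07,-2.8,4.4,-0.4,1],[2.3,-0.43,0.09,-2.9,4.5,-0.4,1],[2.28,-0.42,0.24,-2.8,4.4,-0.4,1]]
```

View pics/r_wrist.png

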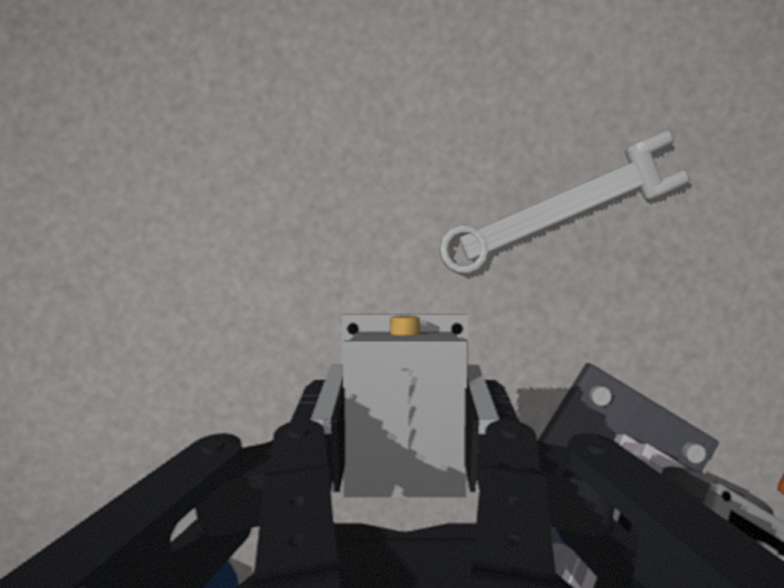

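Request:
carry_out --deltas '[[[2.2, -1.2, -0.7, -2.8, 4.5, -0.4, 1], [2.2, -1, -0.5, -2.9, 4.4, -0.4, 1], [2.2, -0.8, -0.4, -2.8, 4.5, -0.3, 1], [2.3, -0.4, -0.2, -2.8, 4.5, -0.4, 1], [2.3, -0.4, -0.1, -2.8, 4.4, -0.4, 1], [2.3, -0.2, 0.1, -2.9, 4.5, -0.4, 1], [2.3, -0.1, 0.2, -2.8, 4.4, -0.4, 1], [0, 0, 0, 0, 0, 0, 1], [0, 0, 0, 0, 0, 0, 1]]]'

```text
time_s: 19.3
tool_pos: [0.4822, -0.0267, 0.2046]
orientation: [[0.183, 0.091, -0.979], [0.983, -0.017, 0.182], [0.0, -0.996, -0.093]]
contact_force: [1.3, 0.7, -0.8]
gripper_width: 0.408
```

Run:
```python
from t8 import *
rel()
p,oo=cur(); snap('wrist','pics/s_wrist'); snap('side','pics/s_side'); crop('pics/s_side','pics/s_c2.png',270,130,370,240,7)
crop('pics/s_wrist','pics/s_c1.png',200,190,400,340,4)
np.savez('pics/s_tool.npz',p=p,o=oo); wcam('pics/s_wrist','pics/s_tool.npz')
```

```text
t 19.3 p [ 0.4822 -0.0267  0.2046] q [ -4.2488  14.1416 116.2178  -0.817   44.3596 -83.1485] F [ 1.341   0.6819 -0.8324] T [0.0187 0.0285 0.0528] g 0.4078234642875118
[[ 0.183   0.0911 -0.9789]
 [ 0.9831 -0.0168  0.1822]
 [ 0.0002 -0.9957 -0.0926]]
rel mm [ 2.8584  1.0923 48.4401] rotvec bed deg [0.0301 0.3854 0.0507] Fbed [ 0.8256  0.9169 -1.1974] Tbed [0.0308 0.0315 0.0449]
```

View pics/s_c1.png

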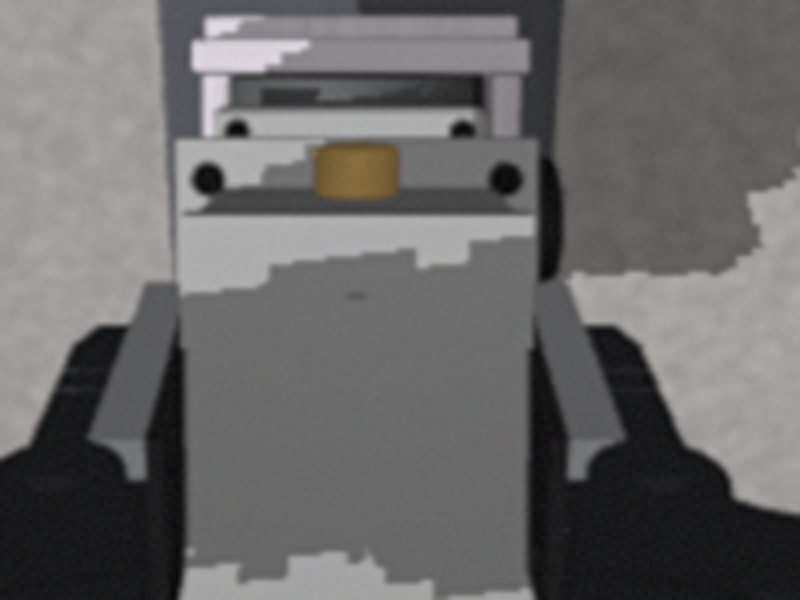

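View pics/s_c2.png

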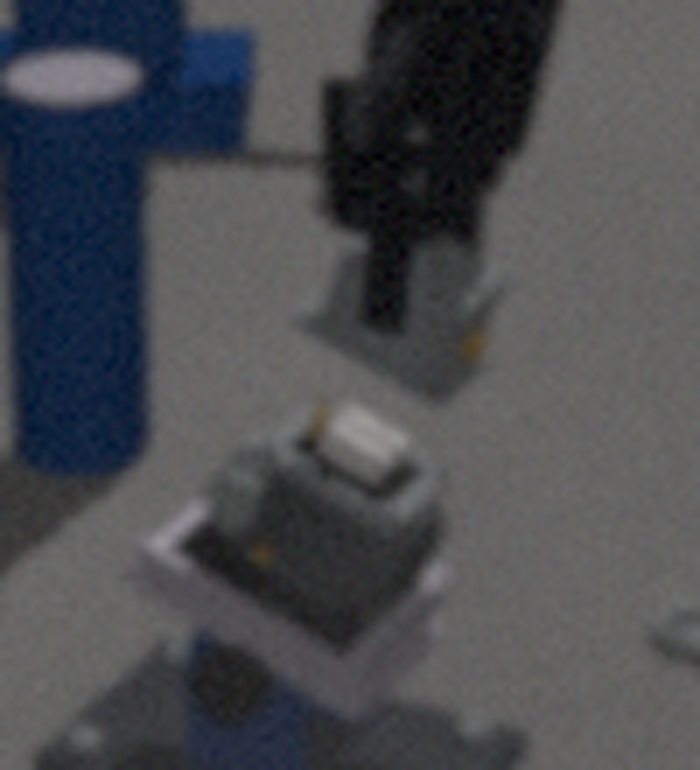

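Run:
```python
from t8 import *
a=plan([bowl_tool(0,.016)],1,amax=5.5,dmax=0.9)
T=bowl_tool(0,0)[1]; print('-n in tool',-T.T@Rb[:,2],'uphill',T.T@Rb[:,0])
```

```text
4
[[-0.02,0.81,-0.13,-0.1,0,0,1],[-0.03,0.81,-0.13,-0.1,0,0,1],[-0.02,0.8,-0.13,-0.1,0,0,1],[-0.03,0.81,-0.12,0,0,0,1]]
-n in tool [ 0.      0.9668 -0.2554] uphill [-0.     -0.2554 -0.9668]
```

Request:
carry_out --deltas '[[[0, 0.8, -0.1, -0.1, 0, 0, 1], [-0.1, 0.8, -0.1, -0.1, 0, 0, 1], [0, 0.8, -0.1, -0.1, 0, 0, 1], [0, 0.8, -0.1, 0, 0, 0, 1], [0, 0, 0, 0, 0, 0, 1]]]'

```text
time_s: 20.02
tool_pos: [0.489, -0.0284, 0.173]
orientation: [[0.184, 0.097, -0.978], [0.983, -0.017, 0.183], [0.001, -0.995, -0.098]]
contact_force: [-0.3, 0.1, -1.5]
gripper_width: 0.407
```

Run:
```python
from t8 import *
rel()
p,oo=cur(); snap('wrist','pics/u_wrist'); snap('side','pics/u_side'); crop('pics/u_side','pics/u_c2.png',270,130,370,240,7)
crop('pics/u_wrist','pics/u_c1.png',200,190,400,340,4)
```

```text
t 20.025 p [ 0.489  -0.0284  0.173 ] q [ -4.3936  17.6633 116.8669  -0.8832  39.8663 -83.1303] F [-0.3485  0.1147 -1.5192] T [ 0.0095  0.0857 -0.0251] g 0.4071765565283069
[[ 0.1841  0.0967 -0.9781]
 [ 0.9829 -0.0173  0.1833]
 [ 0.0008 -0.9952 -0.0982]]
rel mm [-1.6408  0.6506 16.4222] rotvec bed deg [ 0.0371  0.0649 -0.0255] Fbed [-0.8727  0.0486 -1.2956] Tbed [-0.0148  0.086  -0.0213]
```

View pics/u_c1.png

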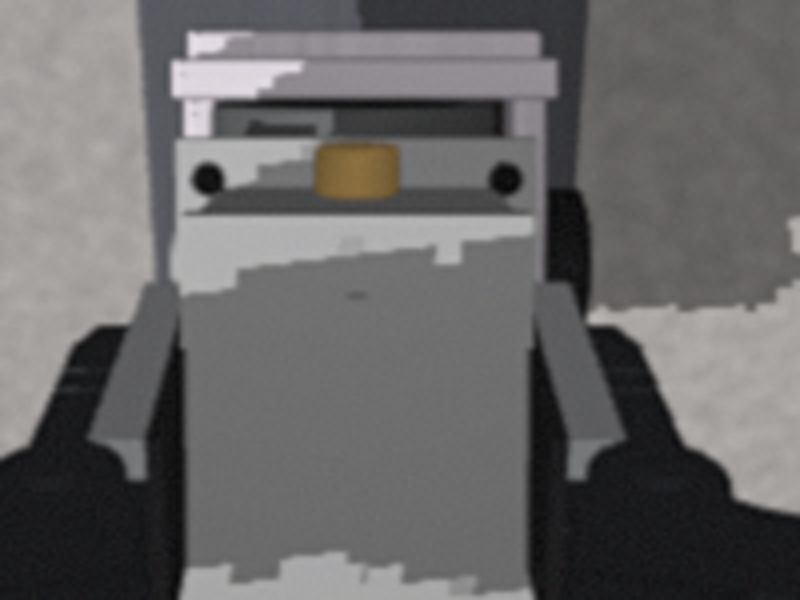

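View pics/u_c2.png

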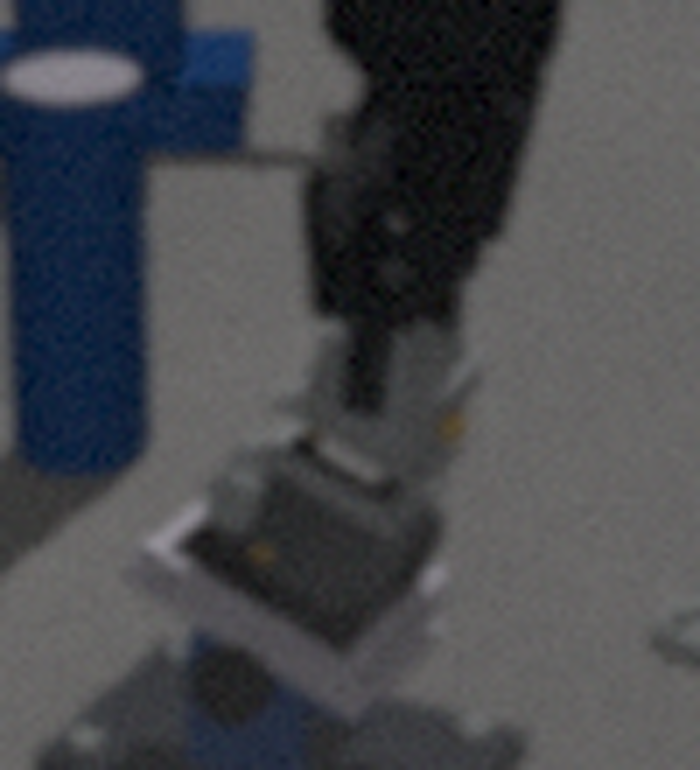

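Request:
carry_out --deltas '[[[-0.06, -0.04, -0.15, 0, 0, 0, 1], [0, 0.3, -0.08, 0, 0, 0, 1], [0, 0.3, -0.08, 0, 0, 0, 1], [0, 0.3, -0.08, 0, 0, 0, 1], [0, 0.25, -0.06, 0, 0, 0, 1], [0, 0, 0, 0, 0, 0, 1]]]'

```text
time_s: 20.88
tool_pos: [0.4946, -0.03, 0.163]
orientation: [[0.184, 0.098, -0.978], [0.983, -0.017, 0.183], [0.001, -0.995, -0.099]]
contact_force: [-0.4, 0.3, -0.9]
gripper_width: 0.41
```

Run:
```python
from t8 import *
rel()
p,oo=cur(); snap('side','pics/v_side'); crop('pics/v_side','pics/v_c2.png',270,130,370,240,7)
```

```text
t 20.875 p [ 0.4946 -0.03    0.163 ] q [ -4.5363  19.0843 116.5756  -0.8835  38.6779 -83.2624] F [-0.4064  0.3045 -0.852 ] T [-0.0258  0.0527  0.0061] g 0.40970630717574014
[[ 0.1841  0.0976 -0.978 ]
 [ 0.9829 -0.0174  0.1833]
 [ 0.0009 -0.9951 -0.0992]]
rel mm [0.2789 0.1103 4.9841] rotvec bed deg [ 0.0433  0.0079 -0.0258] Fbed [-0.725   0.2246 -0.6385] Tbed [-0.0307  0.0471  0.018 ]
```

View pics/v_c2.png

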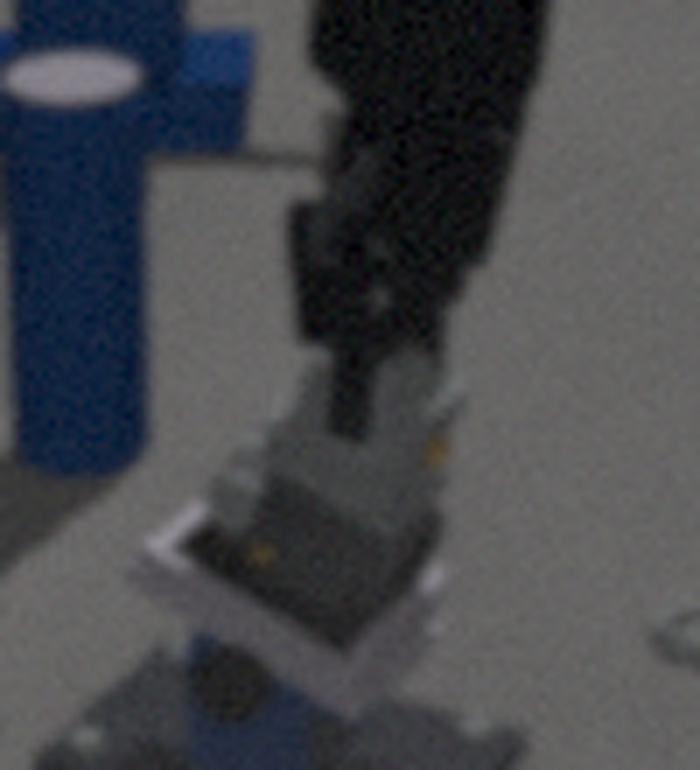

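Over the floats with no contact. Descend in small steps and feel.

Request:
carry_out --deltas '[[[0, 0.15, -0.04, 0, 0, 0, 1], [0, 0.1, -0.03, 0, 0, 0, 1], [0, 0.1, -0.03, 0, 0, 0, 1], [0, 0, 0, 0, 0, 0, 1]]]'

```text
time_s: 21.42
tool_pos: [0.496, -0.0303, 0.1598]
orientation: [[0.184, 0.098, -0.978], [0.983, -0.017, 0.183], [0.001, -0.995, -0.1]]
contact_force: [-0.0, -0.1, -1.1]
gripper_width: 0.409
```

```bash
python3 -c "
from t8 import *
rel()"
```

```text
t 21.425 p [ 0.496  -0.0303  0.1598] q [ -4.5549  19.5035 116.5256  -0.8885  38.285  -83.2729] F [-0.0442 -0.0733 -1.1266] T [-0.0007  0.0501  0.0064] g 0.4089287066662458
[[ 0.1841  0.0981 -0.978 ]
 [ 0.9829 -0.0174  0.1833]
 [ 0.0009 -0.995  -0.0996]]
rel mm [0.5055 0.1074 1.5171] rotvec bed deg [ 0.0454 -0.0155 -0.0269] Fbed [-0.4226 -0.0801 -1.0448] Tbed [-0.007   0.0491  0.0095]
```

Request:
carry_out --deltas '[[[0, 0.08, -0.02, 0, 0, 0, 1], [0, 0.06, -0.02, 0, 0, 0, 1], [0, 0, 0, 0, 0, 0, 1]]]'

```text
time_s: 21.8
tool_pos: [0.4965, -0.0304, 0.1585]
orientation: [[0.184, 0.098, -0.978], [0.983, -0.017, 0.183], [0.001, -0.995, -0.1]]
contact_force: [0.1, 0.2, -0.7]
gripper_width: 0.41
```

```bash
python3 -c "
from t8 import *
rel()"
```

```text
t 21.8 p [ 0.4965 -0.0304  0.1585] q [ -4.5601  19.6797 116.5046  -0.8904  38.1276 -83.2766] F [ 0.0945  0.1812 -0.7244] T [0.0231 0.0523 0.0059] g 0.4096416391098493
[[ 0.1841  0.0981 -0.978 ]
 [ 0.9829 -0.0174  0.1833]
 [ 0.0009 -0.995  -0.0996]]
rel mm [0.5541 0.124  0.0693] rotvec bed deg [ 0.0462 -0.0176 -0.0256] Fbed [-0.1979  0.1955 -0.6994] Tbed [0.0143 0.0556 0.001 ]
```

Request:
carry_out --deltas '[[[0, 0.06, -0.02, 0, 0, 0, 1], [0, 0.04, -0.01, 0, 0, 0, 1], [0, 0, 0, 0, 0, 0, 1]]]'

```text
time_s: 22.18
tool_pos: [0.4967, -0.0304, 0.1582]
orientation: [[0.184, 0.098, -0.978], [0.983, -0.017, 0.183], [0.001, -0.995, -0.099]]
contact_force: [-4.3, 1.7, 9.8]
gripper_width: 0.411
```

```bash
python3 -c "
from t8 import *
rel()"
```

```text
t 22.175 p [ 0.4967 -0.0304  0.1582] q [ -4.5653  19.7194 116.4845  -0.8929  38.1303 -83.2734] F [-4.2878  1.696   9.8164] T [-0.1339  0.8397 -0.1077] g 0.4114184000791199
[[ 0.1842  0.0977 -0.978 ]
 [ 0.9829 -0.0175  0.1834]
 [ 0.0008 -0.9951 -0.0992]]
rel mm [ 0.5883  0.0845 -0.1975] rotvec bed deg [ 0.0403  0.0043 -0.0304] Fbed [-0.8022  0.8783 10.78  ] Tbed [-0.3057  0.8008 -0.0007]
```

Request:
carry_out --deltas '[[[0, 0, 0, 0.5, 0, 0, 1], [0, 0, 0, 0.5, 0, 0, 1], [0, 0, 0, 0, 0, 0, 1]]]'

```text
time_s: 22.55
tool_pos: [0.4971, -0.0305, 0.1585]
orientation: [[0.184, 0.082, -0.979], [0.983, -0.014, 0.184], [0.001, -0.997, -0.083]]
contact_force: [-5.9, 1.5, 10.3]
gripper_width: 0.406
```

```bash
python3 -c "
from t8 import *
rel()
snap('side','pics/w_side'); crop('pics/w_side','pics/w_c2.png',280,170,340,220,12)"
```

```text
t 22.55 p [ 0.4971 -0.0305  0.1585] q [ -4.632   20.0101 115.8605  -0.6992  39.3973 -83.4936] F [-5.9231  1.5392 10.3224] T [-0.0689  0.4202 -0.0426] g 0.40581685876147366
[[ 0.1842  0.0816 -0.9795]
 [ 0.9829 -0.0144  0.1836]
 [ 0.0009 -0.9966 -0.0829]]
rel mm [ 1.1047  0.0827 -0.1332] rotvec bed deg [ 0.0437  0.9454 -0.0311] Fbed [-2.1035  0.4233 11.8068] Tbed [-0.1507  0.4003  0.0109]
```

View pics/w_c2.png

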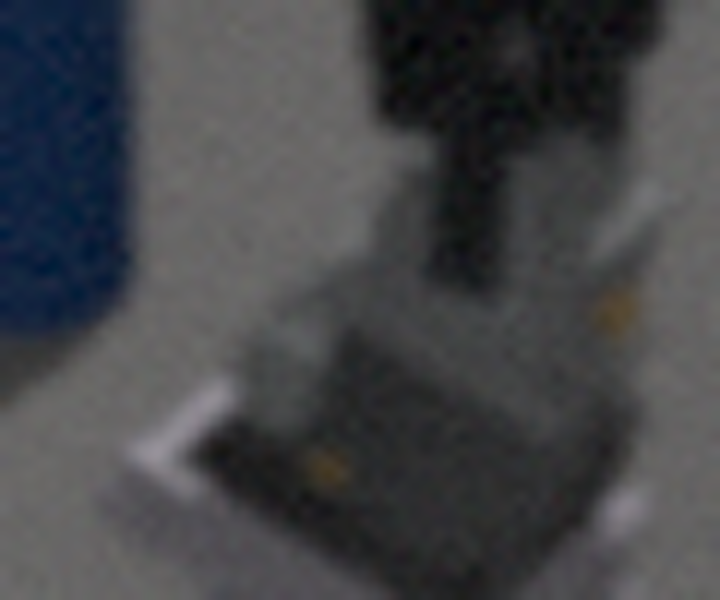

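Request:
carry_out --deltas '[[[0, -0.1, 0.03, -0.4, 0, 0, 1], [0, 0, 0.06, 0, 0, 0, 1], [0, 0.05, -0.01, 0, 0, 0, 1], [0, 0.05, -0.02, 0, 0, 0, 1], [0, 0, 0, 0, 0, 0, 1]]]'

```text
time_s: 23.22
tool_pos: [0.496, -0.0303, 0.158]
orientation: [[0.184, 0.087, -0.979], [0.983, -0.016, 0.184], [0.001, -0.996, -0.089]]
contact_force: [-6.0, 1.3, 11.3]
gripper_width: 0.407
```

```bash
cat > cop.py <<'E'
from t8 import *
rel()
s=env.state(); F=s['contact_force']-np.array([0,0,-1.1]); T=s['wrist_torque']-np.array([0,.05,0])
o=s['orientation']; r0=-(.0294*Rb[:,2]+.0014*Rb[:,0])
S=-.14*o[:,1]
M=T-np.cross(r0-S,F); Fb=Rb.T@F; Mb=Rb.T@M
print('F',Fb,'cop x,y mm',-Mb[1]/Fb[2]*1000,Mb[0]/Fb[2]*1000)
E
python3 cop.py
python3 - <<'E'
from h import *
p,oo=cur(); snap('wrist','pics/x_wrist'); np.savez('pics/x_tool.npz',p=p,o=oo); wcam('pics/x_wrist','pics/x_tool.npz')
crop('pics/x_wrist','pics/x_c1.png',220,190,360,295,5.6)
E
```

```text
t 23.225 p [ 0.496  -0.0303  0.158 ] q [ -4.5958  19.8828 116.205   -0.7746  38.8592 -83.4001] F [-6.0151  1.3366 11.3204] T [-0.0786  0.5951  0.0143] g 0.4073673842887108
[[ 0.1842  0.0872 -0.979 ]
 [ 0.9829 -0.0155  0.1835]
 [ 0.0008 -0.9961 -0.0885]]
rel mm [-0.1357  0.07   -0.2063] rotvec bed deg [ 0.0391  0.6214 -0.0271] Fbed [-1.8039  0.2073 12.7602] Tbed [-0.1699  0.5705  0.0788]
F [-1.4187  0.2073 13.7905] cop x,y mm 17.734253001790854 -14.277273638630648
```

View pics/x_c1.png

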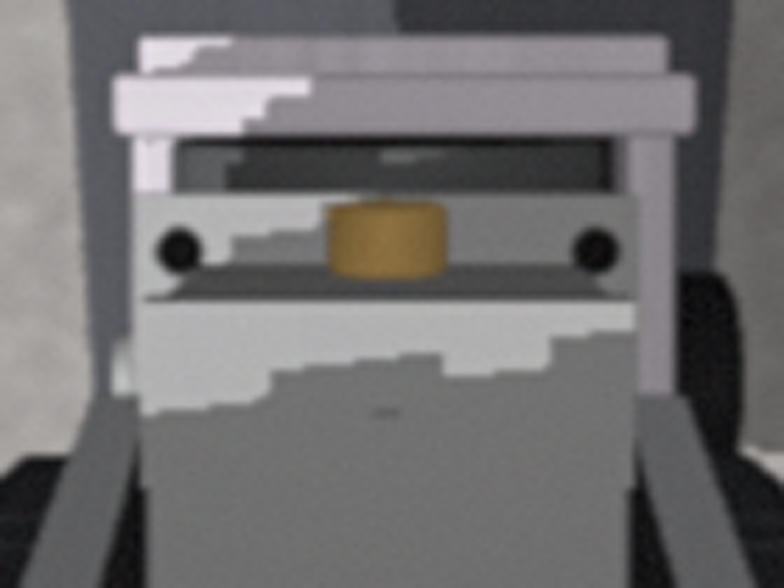

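Request:
carry_out --deltas '[[[0, 0, 0, -0.3, 0.1, 0.3, 1], [0, 0.02, 0, 0, 0, 0, 1], [0, 0, 0, 0, 0, 0, 1]]]'

```text
time_s: 23.65
tool_pos: [0.4959, -0.0301, 0.1579]
orientation: [[0.186, 0.091, -0.978], [0.982, -0.021, 0.185], [-0.004, -0.996, -0.093]]
contact_force: [-6.1, 1.9, 12.1]
gripper_width: 0.408
```

```bash
sed -i 's/S=-.14\*/S=-.145*/' cop.py; python3 cop.py
```

```text
t 23.65 p [ 0.4959 -0.0301  0.1579] q [ -4.3815  19.8106 116.3699  -1.3107  38.522  -82.6718] F [-6.0929  1.8606 12.1148] T [0.5244 0.8231 0.1493] g 0.40838536011398485
[[ 0.1862  0.0911 -0.9783]
 [ 0.9825 -0.0213  0.185 ]
 [-0.004  -0.9956 -0.0935]]
rel mm [-0.3124  0.2873 -0.2292] rotvec bed deg [-0.2583  0.338  -0.0456] Fbed [-1.6875  0.7081 13.5648] Tbed [0.3933 0.9055 0.0124]
F [-1.3023  0.7081 14.5951] cop x,y mm -4.294177082962758 19.920874904849686
```

Request:
carry_out --deltas '[[[0, 0, 0, 0, 0, -0.2, 1], [0, 0, 0, 0, 0, 0, 1], [0, 0, 0, 0, 0, 0, 1]]]'

```text
time_s: 24.02
tool_pos: [0.4958, -0.0302, 0.1579]
orientation: [[0.186, 0.092, -0.978], [0.983, -0.018, 0.185], [-0.001, -0.996, -0.093]]
contact_force: [-6.6, 1.2, 11.9]
gripper_width: 0.408
```

```bash
python3 cop.py
python3 - <<'E'
from h import *
p,oo=cur(); snap('wrist','pics/y_wrist'); np.savez('pics/y_tool.npz',p=p,o=oo); wcam('pics/y_wrist','pics/y_tool.npz')
snap('side','pics/y_side'); snap('scene','pics/y_scene')
crop('pics/y_side','pics/y_c2.png',270,150,350,220,9)
crop('pics/y_scene','pics/y_c3.png',150,140,350,290,4)
E
python3 cop.py | tail -1
```

```text
t 24.025 p [ 0.4958 -0.0302  0.1579] q [ -4.5077  19.8003 116.3887  -0.9967  38.4916 -83.0582] F [-6.6295  1.2253 11.8808] T [0.1451 0.8625 0.0916] g 0.4080449807976465
[[ 0.1857  0.0916 -0.9783]
 [ 0.9826 -0.0181  0.1848]
 [-0.0008 -0.9956 -0.0934]]
rel mm [-0.343   0.1539 -0.229 ] rotvec bed deg [-0.0756  0.3407 -0.0788] Fbed [-2.1541 -0.0151 13.4895] Tbed [0.0171 0.8745 0.0914]
F [-1.7689 -0.0151 14.5198] cop x,y mm 3.064869446707916 2.08062870669851
F [-1.1033  0.5402 14.8398] cop x,y mm -6.880248322171237 -4.30967195638715
```

View pics/y_c2.png

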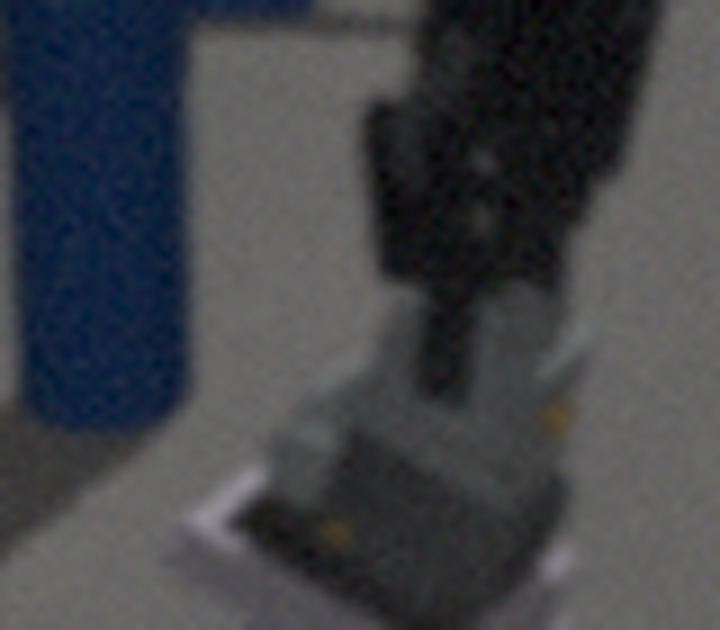

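View pics/y_c3.png

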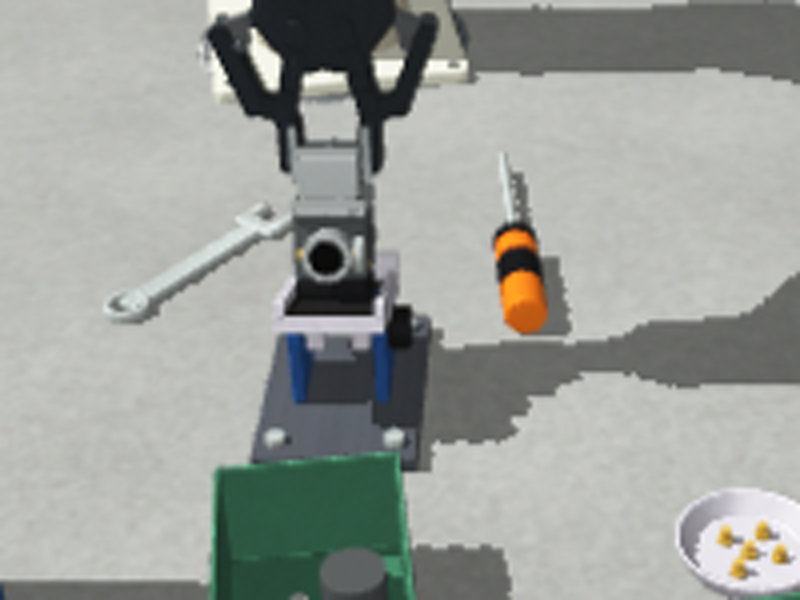

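View pics/y_wrist.png

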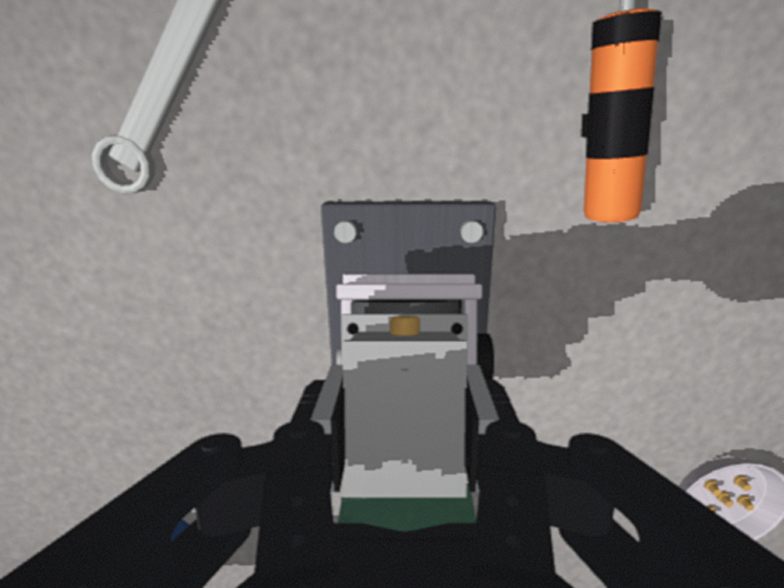

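Run:
```python
from h import *
crop('pics/y_scene','pics/y_c4.png',210,165,260,225,12)
```

```text
(no output)
```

View pics/y_c4.png

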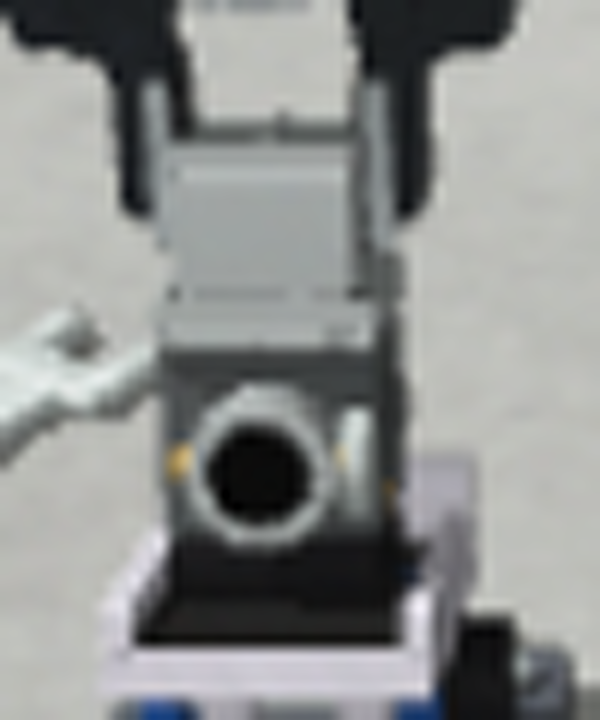

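Request:
carry_out --deltas '[[[0, 0, 0, 0, 0, 0, 1], [0, 0, 0, 0, 0, 0, 1], [0, 0, 0, 0, 0, 0, 1], [0, 0, 0, 0, 0, 0, 1]]]'

```text
time_s: 24.68
tool_pos: [0.4959, -0.0302, 0.1579]
orientation: [[0.186, 0.092, -0.978], [0.983, -0.018, 0.185], [-0.001, -0.996, -0.093]]
contact_force: [-6.7, 1.5, 13.2]
gripper_width: 0.411
```

```bash
python3 cop.py
```

```text
t 24.675 p [ 0.4959 -0.0302  0.1579] q [ -4.5086  19.7989 116.3862  -0.996   38.4907 -83.0561] F [-6.6797  1.4735 13.2192] T [0.1936 0.8957 0.1033] g 0.41073657789571016
[[ 0.1857  0.0917 -0.9783]
 [ 0.9826 -0.0181  0.1848]
 [-0.0007 -0.9956 -0.0935]]
rel mm [-0.2979  0.1525 -0.218 ] rotvec bed deg [-0.0757  0.336  -0.0825] Fbed [-1.7743  0.2196 14.7763] Tbed [0.0601 0.9161 0.0878]
F [-1.3891  0.2196 15.8066] cop x,y mm -0.7005431735191254 2.124993060461332
```

```bash
python3 -c "
from h import *
print(env.finish_job()); s=env.state(); print(s['time_s'],s['contact_force'],s['gripper_width'])"
```

```text
the job is handed in; nothing more can be done
None
the job is handed in; nothing more can be done
```

The carburettor is on its side in the cradle, bowl face up and bell mouth against the lower lip. The bowl is seated over the floats, still gripped and pressed home. I handed the job in after about 24.7 s.

- **Carburettor:** I gripped it by the flanks, turned it over and moved it downhill until I felt the lip. I then lowered it until it rested firmly on the pad and let go. A picture afterwards showed its face 0.7 mm or less from where it should be and in line with the bed to about 0.1°.
- **Bowl:** I put it on with the drain plug towards the bell mouth. The downhill edge touched first, so I changed the pitch by 0.3° and the roll by 0.1° until the force was centred.
- **Last checks:**
  - The push was steady at about 15 N, square to the face and centred within about 2 mm.
  - The grip was holding.
  - The side and scene views showed no gap.
  - The bowl's offset from the measured face centre was about 0.5 mm along the slope and 0.15 mm across it.

**Less certain:**
- With the bowl on, I could no longer see the carburettor's screw holes. That they line up is worked out from earlier pictures, good to about 1 mm.
- I worked out the centring of the push using my own estimate of where the wrist sensor sits, and single readings varied by about 5 mm.
- I did not measure the bed angle again at the end. All cradle forces I read were below 20 N.
- The other tools and parts in view looked unmoved by eye; I did not measure them again.

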